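Clamp a power module in the sliding-jaw holder

ROBOT

A 6-joint arm with a two-finger parallel gripper is mounted at the origin on the work surface. World frame = base frame: x ahead of the robot, y to its left, z up, the work surface at z = 0. Lengths are in m, angles in rad, forces in N, time in s.
With the tool pointing down it reaches from about 0.15 to 0.775 m from the base axis. Payload 6.1 kg.
Tool frame: the origin (TCP) lies at the very end of the fingers, on their centre line; the grasp point (between the pads) lies 19 mm behind it (manip.hold_point_z is the distance from the TCP to the grasp point, in m); z points along the fingers, y is the line along which they close (so a half turn about z gives the same grasp; the last joint's range is limited). The gripper opens to 85 mm and grips with 20 to 120 N. Pads are 22 mm wide; open, the fingers measure 114 mm over their backs; the gripper's body (76 mm by 85 mm) begins 54 mm behind the grasp point. The pads swing forward as they close: fully open they stand 13 mm farther back than shut.
Start: joints at [1.288, 0.126, -0.04, 1.405, 0, 1.571], TCP at [0.146, 0.504, 0.197] pointing down, gripper open.
Joint ranges: [-2.72, 2.72], [-0.95, 1.95], [-1.27, 1.35], [-1.78, 2.02], [-1.46, 1.47], [-3.14, 3.14]. Speed limits (rad/s): [2.39, 2.39, 3.01, 3.14, 3.14, 3.14].

INTERFACE

Orientations are given as a unit quaternion [w, x, y, z].
In Python, from plant import get_obs, vision, manip, spot_in, silhouettes gives the robot as it stands.
- The arm moves only by the tool send_rows, never from a script. Its argument "commands" is a list of rows, each a list of 7 numbers: the shift along the tool's x, y, z normalised to -1 to 1, where 1 is 0.6 m, then the turn, a rotation vector about the tool's x, y, z normalised to -1 to 1, where 1 is pi rad, then the finger opening in mm, from 0 to 85.4. A call has 1 to 5 rows; each row shifts and turns the commanded pose from where the row before left it, along the tool's axes as they then stand; what a row does not reach is not made up. A row lasts 1/10 s, in which the tool goes at most 50 mm and 8.59 degrees, less where a joint would pass 70% of its speed; a pose out of reach is approached as far as the arm can. A call with a number of a shift or a turn outside -1 to 1 is refused whole. A call with a gripper value outside its range is refused whole. The fingers move at their own pace and stop on an object; "grip_force" is the grip in N (left out, the last holds). Time passes only in rows, so rows that do not move let the fingers close. It gives the time, the measured TCP pose, the force, the opening and the grip force at its end, in the units of the state.
- get_obs(): the state, without advancing time (a new reading comes with each control period).
- vision.read_camera(name): name is "side" or "top"; returns a dict with "pixels" (384x512x3 uint8, red, green, blue), "intrinsics" (3x3 intrinsics, pixels), "dist_coeffs" ([k1, k2, p1, p2, k3] as OpenCV has them; the pictures are not rectified), "R" (3x3) and "t" (3): a world point X has camera coordinates R X + t. Camera axes: x right, y down, z forward; pixel columns grow to the right and rows downward; lengths in m; the calibration is good to about 2 mm. A picture is of the moment at which its call begins. There is no depth.
- manip.finish_job(): hands the job in; it is judged then, once.
Trained networks look in a picture, given as the dict that the camera call returned (one of the last four; its "shot" number tells which), for a name from the list of things; names that differ only in an ending like _2 or _b are one class to them, and where a whole thing is asked for, a point or a joint stands for the part that bears it (a point fixed in the world has none). Each returns a list of dicts, best first, with "conf" (0 to 1); they miss things now and then, are a little off and sometimes report something else, mostly with a low value. They report only what shows in the picture. A call takes as long as a camera call. They do not tell look-alikes from the thing itself.
- spot_in(query, picture): "centre" ([x, y, z] in m, in world coordinates, good to about 4 mm: the middle of the surface that is visible of it).
- silhouettes(query, picture): "region" (384x512 bool, what is visible of it).
The state is a dict: "clock": time; "joints": joint angles; "dq": joint speeds; "joint_torque": joint torques, N m; "eef_pos": TCP position; "tool_rot": TCP orientation; "ft_force": force on the tool from outside, world axes, zero at the start; "ft_torque": the same for the moment, N m; "grip_width": finger opening in m; "grip_force": force on a finger pad.
Only numpy, scipy, OpenCV 4.12 (cv2) and the standard library are available. Lean on these libraries where they do the work, as an engineer would, in place of code of your own. Each camera call takes 0.05 s, during which the arm holds its last target. There are 200 camera calls.

TASK

On the repair bench, loosen the clamp lever of the module holder, push the sliding jaw along until the power module sits square and closed up between the jaw and the fixed stop with no gap left, and then tighten the lever again by feel, firm but not forced (over-tightening ruins the screw), so that the jaw is locked there. Leave the spray can, the spool, the screwdriver and the parts bin where they are.

Things in the scene. Friction and masses are not known exactly. Their poses are not given: they have to be found in the camera images.
- holder: Module holder, fixed to the bench: aluminium base plate 150 x 350 x 15 mm (top face 15 mm above the bench). Origin on the bench, under the holder; the plate runs from -165 to +185 mm along its own y axis. A fixed stop, 130 mm wide and 37 mm high, stands at its +y end. The jaw slides along y. x runs across the holder, z up.
- stop_face (a point): Centre of the stop's flat face, which looks to the holder's -y; 32 mm above the bench. Axes parallel to the holder's.
- jaw (a joint): Sliding jaw, m: 0 = farthest from the stop, grows towards it (holder +y), at most 0.125; about 0.105 with the module closed up. Dark steel block 120 mm across, 60 mm along the slide, top 49 mm above the bench, with a 130 mm wide, 10 mm thick front plate, top 52 mm above the bench. About 6 N of drag when free; stuck fast while clamped.
- jaw_face (a point): Centre of the jaw's flat front face, 32 mm above the bench; it looks to the stop (+y). Axes parallel to the holder's.
- jaw_back (a point): Centre of the jaw's back face (70 mm behind the front face), 33 mm above the bench; push here, or beside it, towards +y.
- clamp (a joint): Clamp lever, a knob with one long arm on a vertical screw on the jaw, rad: anticlockwise from above = + = looser; stops at -1.4 and 1.3. At 0 the arm points 195 degrees anticlockwise from holder +x (about -x). Bites somewhere in -0.55 to 0.55 (varies): 0.28 N m drag above that, below it stiffens by 1.7 N m/rad; 0.6 N m is firm, 0.84 ruins the screw. Springs back a bit when let go. Starts clamped.
- clamp_axis (a point): On the clamp screw's axis, at the arm's mid height, 71 mm above the bench; it lies 35 mm behind the front face. Round black hub 34 mm across, from 53 to 87 mm above the bench.
- lever_end (a point): Centre of the round end of the arm (22 mm across, 60 to 82 mm above the bench), 87 mm from the screw axis. The arm between hub and end is 16 mm wide, from 62 to 80 mm above the bench.
- module: Loose power module, 0.4 kg: grey box 110 mm across (its x), 90 mm long (its y), 33 mm high, with low metal fins and a terminal strip on top (36 mm in all). Origin at the centre of its underside. Lies on the base plate between jaw and stop.
- shoe: Steel brake shoe that the clamp screw drives down, hidden inside the jaw: with the clamp tight it presses on the brake strip.
- strip: Steel brake strip let into the base plate along its middle, under the jaw.
- spray_can: Upright spray can, 52 mm across, about 170 mm high; origin under its middle. Leave alone.
- spool: Upright wire spool, black flanges, 64 mm across, 56 mm high; origin under its middle. Leave alone.
- driver: Screwdriver 170 mm long, lying on the bench. Leave alone.
- parts_bin: Open green plastic bin 140 x 100 x 60 mm; origin under its middle. Leave alone.
Not all that is in view belongs to the job. There is more than one size of the module; the job needs the middle-sized.

How it is judged:
On the way, in this order (a step that is already met when the one before it is completed fails the run):
1. the clamp is loosened: its shoe no longer presses on the strip (contact force between shoe and strip below 1 N), for 0.2 s.
2. with the clamp loose, the jaw has closed the module up against the stop (contact force between shoe and strip below 1 N and y of jaw_face in the frame of stop_face above -0.0925 m), for 0.2 s.
At the end, for the whole second after the job is handed in: The clamp is tight (its shoe presses on the strip with more than 15 N), the module lies flat and square (within 0.03 rad) between jaw and stop, not more than 20 mm off the middle, with at most 2.5 mm of gap in all, and everything is at rest (contact force between shoe and strip above 15 N and y of jaw_face in the frame of stop_face above -0.0925 m and y of module in the frame of stop_face above -0.048 m and x of module in the frame of stop_face between -0.02 and 0.02 m and angle between the y axis of module and the y axis of holder, either way round below 0.03 rad and angle between module's own z axis and vertical below 0.03 rad and linear speed of module below 0.01 m/s and velocity of joint jaw between -0.005 and 0.005 m/s); the robot touches nothing.
It fails at once if a bystander (spray can, spool, screwdriver, parts bin) is moved by more than 20 mm (distance of any of spray_can, spool, driver, parts_bin from where it was at the start of the episode above 0.02 m).
It fails at once if the clamp is forced: the shoe presses on the strip with over 70 N (contact force between shoe and strip above 70 N).
It also fails if it takes over 58 s, if anything falls off the work surface, if the arm or the gripper's body presses on something with over 40 N, if the wrist force passes 120 N, or if a joint passes its speed limit or range.

## Working session

There is one attempt and no reset: what is moved stays moved. The work goes in short steps, Python scripts to look and compute and a tool call to move; the robot and the scene stay as the last step left them, time stands still between calls to the robot, and variables do not carry over. Pictures are saved under pics/ and viewed, at most 10 in all, crops included, and the job is handed in when it is done.

Besides the shell and the picture viewer there is one more tool, called after ">>>" in YAML: its name, and indented under it one key for each argument. send_rows: Moves the arm, as the interface text tells. Its arguments: {"type":"object","properties":{"commands":{"type":"array","items":{"type":"array","items":{"type":"number"}}},"grip_force":{"type":"number"}},"required":["commands"]}

```bash
mkdir -p pics; ls; cat > h.py <<'E'
import numpy as np, cv2
from plant import get_obs, vision, manip, spot_in, silhouettes
def px(p,c):
    r,_=cv2.Rodrigues(np.array(c["R"],float))
    return cv2.projectPoints(np.array(p,float).reshape(-1,3),r,np.array(c["t"],float),np.array(c["intrinsics"]),np.array(c["dist_coeffs"]))[0].reshape(-1,2)
def atz(uv,z,c):
    n=cv2.undistortPoints(np.array(uv,float).reshape(-1,1,2),np.array(c["intrinsics"]),np.array(c["dist_coeffs"])).reshape(-1,2)
    R=np.array(c["R"]);t=np.array(c["t"]).ravel();o=-R.T@t
    d=np.c_[n,np.ones(len(n))]@R
    return o+d*((z-o[2])/d[:,2])[:,None]
def save(c,n,crop=None,s=1):
    im=c["pixels"][:,:,::-1]
    if crop: im=im[crop[1]:crop[3],crop[0]:crop[2]]
    cv2.imwrite("pics/"+n,cv2.resize(im,None,fx=s,fy=s,interpolation=cv2.INTER_CUBIC))
E
python3 - <<'E'
from h import *
np.set_printoptions(precision=4,suppress=True)
o=get_obs();print(o)
ims=[]
for n in ("top","side"):
    c=vision.read_camera(n);save(c,n+"0.png",s=1.5)
    print(n,-np.array(c["R"]).T@np.array(c["t"]).ravel())
    for q in ["holder","stop_face","jaw","jaw_face","jaw_back","clamp_axis","lever_end","clamp","module","spray_can","spool","driver","parts_bin"]:
        try:
            for d in spot_in(q,c)[:3]: print(q,np.array(d["centre"]),round(d["conf"],2),px(d["centre"],c)[0])
        except Exception as e: print(q,e)
E
```

```text
pics
{'clock': 0.0, 'joints': array([ 1.288 ,  0.1264, -0.0406,  1.4054, -0.    ,  1.5708]), 'dq': array([-0.0011, -0.0006, -0.0006, -0.0002,  0.0005, -0.0002]), 'joint_torque': array([ -0.0002, -43.5913,  35.2925,   0.0173,  -0.0001,   0.    ]), 'eef_pos': array([0.1464, 0.5037, 0.1962]), 'tool_rot': array([-0.0001,  0.1409,  0.99  , -0.0008]), 'ft_force': array([-0.1573, -1.4765, -0.0165]), 'ft_torque': array([0.0379, 0.019 , 0.03  ]), 'grip_force': 0.0, 'grip_width': 0.08509979086692976}
top [ 0.4774 -0.0206  1.1678]
holder [0.5357 0.0166 0.0156] 0.61 [249.644  218.1944]
stop_face [0.534  0.015  0.0146] 0.9 [250.2357 218.8285]
jaw [0.5431 0.0007 0.0454] 0.98 [255.2103 214.8687]
jaw_face [0.5474 0.0055 0.0488] 0.89 [253.3923 213.1928]
jaw_back [0.5502 0.0065 0.0521] 0.95 [252.9887 212.0689]
clamp_axis [0.5243 0.0033 0.0839] 0.92 [253.9261 221.2554]
lever_end [0.524  0.0058 0.0805] 0.54 [252.9923 221.4288]
clamp [ 0.5274 -0.0001  0.0799] 0.63 [255.2682 220.1271]
module [ 0.7553 -0.2126  0.0423] 0.71 [333.3393 137.1406]
module [0.52   0.1118 0.0501] 0.67 [213.6251 223.4593]
module [0
[... 655 characters left out ...]
13]
clamp_axis [ 0.5238 -0.0061  0.0766] 0.57 [249.7176 179.9043]
clamp_axis [0.3835 0.3215 0.0987] 0.54 [198.4791 122.7936]
lever_end [ 0.5257 -0.0046  0.0758] 0.84 [250.393  179.8509]
clamp [ 0.5214 -0.0081  0.0778] 0.65 [248.8647 179.9305]
module [ 0.7586 -0.246   0.0464] 0.87 [358.1617 240.7006]
module [0.7407 0.1181 0.0254] 0.76 [319.8099 170.9662]
module [0.5237 0.1069 0.0478] 0.65 [246.8242 168.3984]
spray_can [0.3805 0.3219 0.0996] 0.96 [197.526  122.5106]
spool [ 0.7501 -0.066   0.0376] 0.81 [337.168 201.516]
driver [ 0.6053 -0.4526  0.0238] 0.68 [307.487  317.8882]
parts_bin [0.631  0.3704 0.0392] 0.89 [273.4966 131.2521]
parts_bin [ 0.5354 -0.0132  0.049 ] 0.18 [254.2163 190.0489]
```

View pics/top0.png

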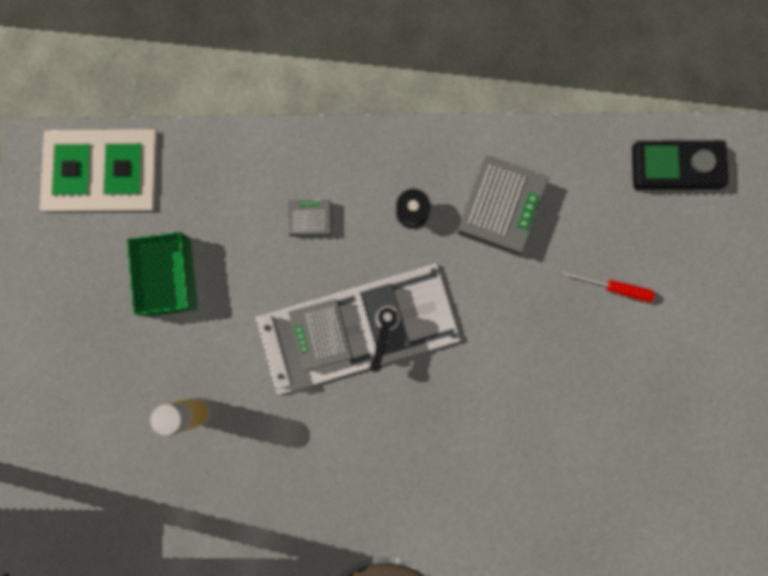

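View pics/side0.png

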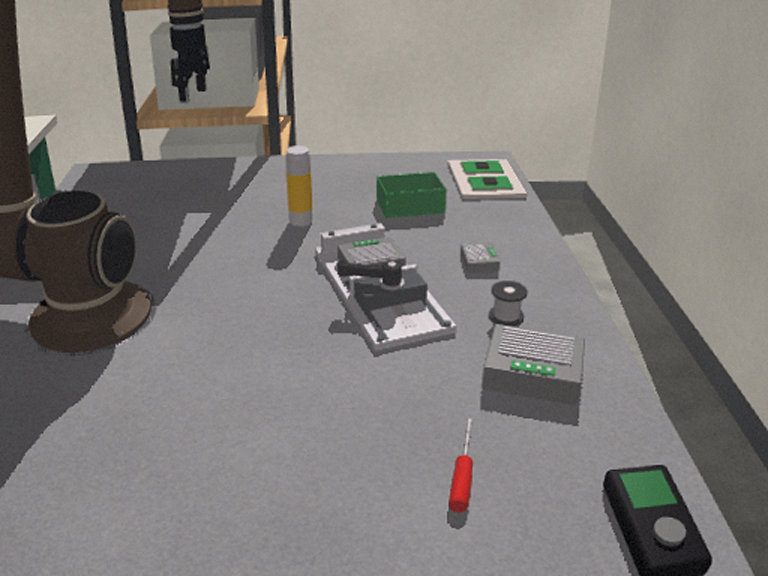

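The top picture shows the holder with the stop at the left (270,355), the module at (325,335), the jaw hub at (387,317) and the lever end at (376,365). The side picture agrees. I'll zoom in.

```bash
python3 - <<'E'
from h import *
np.set_printoptions(precision=4,suppress=True)
c=vision.read_camera("top");save(c,"crop1.png",(165,170,315,270),5.3)
s=np.array([[256,316],[437,264],[464,340],[278,393]])/1.5
print(atz(s,.015,c))
for q,z in (("holder",.015),("clamp",.08),("module",.033),("jaw",.05)):
    for d in silhouettes(q,c)[:3]:
        m=d["region"].astype(np.uint8); k=max(cv2.findContours(m,0,2)[0],key=cv2.contourArea)
        b=cv2.boxPoints(cv2.minAreaRect(k));P=atz(b,z,c)[:,:2]
        print(q,round(d["conf"],2),m.sum(),P.mean(0),P.ravel(),np.linalg.norm(P[1]-P[0]),np.linalg.norm(P[2]-P[1]))
E
```

```text
[[ 0.5569  0.2356  0.015 ]
 [ 0.6527 -0.099   0.015 ]
 [ 0.5122 -0.1472  0.015 ]
 [ 0.4158  0.1929  0.015 ]]
holder 0.88 5431 [0.5305 0.0479] [ 0.5571  0.2395  0.6568 -0.098   0.5031 -0.1417  0.4048  0.1917] 0.35186977198192393 0.15982607217419778
holder 0.37 690 [0.3733 0.3723] [0.39   0.4324 0.4115 0.3249 0.3567 0.3125 0.3352 0.4195] 0.10959027894737239 0.05618493004283287
clamp 0.86 348 [ 0.5126 -0.0015] [ 0.4594  0.0239  0.5714  0.003   0.5657 -0.0271  0.4538 -0.0059] 0.1139156446173688 0.030581089493942868
module 0.93 666 [0.7373 0.1368] [0.7713 0.1761 0.7708 0.0983 0.7034 0.0978 0.7038 0.1751] 0.0777840827846412 0.06736395003562355
module 0.88 1410 [0.5222 0.1151] [0.5643 0.1755 0.5884 0.0845 0.48   0.0551 0.4561 0.1453] 0.09414194749340131 0.11232461062432438
module 0.69 2592 [ 0.7594 -0.2191] [ 0.7013 -0.1335  0.8583 -0.1868  0.8168 -0.3054  0.6611 -0.2508] 0.1657366446125442 0.12556919934131822
jaw 0.66 1244 [ 0.5368 -0.0014] [ 0.5992  0.0517  0.616  -0.0226  0.4744 -0.0542  0.4578  0.0193] 0.07621507157510313 0.14507113202565566
jaw 0.55 772 [0.3778 0.3607] [0.3878 0.4232 0.4211 0.3166 0.3677 0.2984 0.3345 0.4046] 0.1116902040249239 0.0563946174491852
```

View pics/crop1.png

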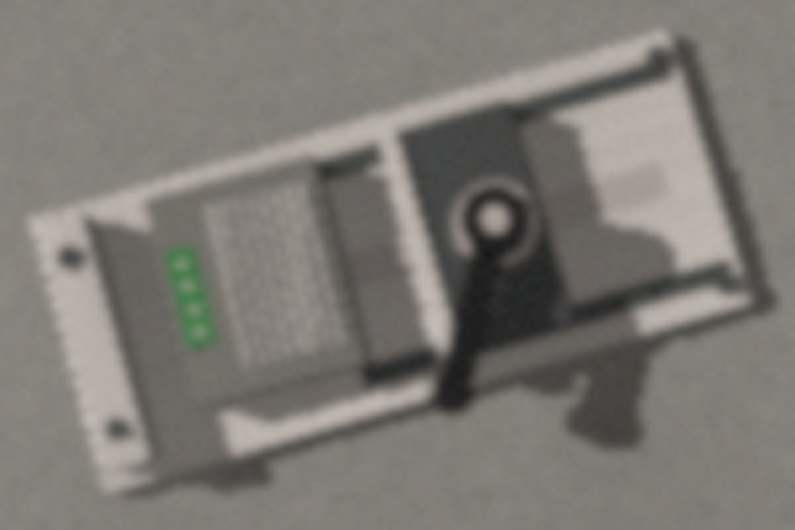

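Zoomed, the hub top is at crop (493,218) and the lever end at (453,395). The front plate's top edge runs (385,135) to (440,370), and there are gaps on both sides of the module. Now I'll convert these to world positions.

```bash
python3 - <<'E'
from h import *
np.set_printoptions(precision=4,suppress=True)
c=vision.read_camera("top")
f=lambda u,z:atz(np.array(u,float)/5.3+[165-.4,170-.4],z,c)[:,:2]
hub=f([[493,218]],.087)[0]; 
P=f([[385,135],[440,375]],.052); S=f([[88,215],[155,470]],.052)
print("jawplate front",P,"stop front",S)
pl=f([[28,217],[668,30],[768,303],[100,493]],.015);print("plate",pl)
# hub+lever from silhouette both cams
for n in("top","side"):
    c=vision.read_camera(n)
    for q in ("clamp","lever_end"):
        d=silhouettes(q,c)[0];v,u=np.nonzero(d["region"]);W=atz(np.c_[u,v],.08 if n=="top" else .076,c)[:,:2]
        w=W-W.mean(0);e=np.linalg.svd(w,full_matrices=False)[2][0];e*=-np.sign(e[0]);s=w@e
        print(n,q,d["conf"],W.mean(0),"ang",np.degrees(np.arctan2(e[1],e[0])),"ends",W.mean(0)+e*s.min(),W.mean(0)+e*s.max())
print("hub",hub,"end",f([[453,395]],.082)[0])
E
```

```text
jawplate front [[0.5959 0.0487]
 [0.475  0.0208]] stop front [[0.5556 0.199 ]
 [0.4276 0.1635]]
plate [[ 0.5572  0.2378]
 [ 0.6548 -0.0971]
 [ 0.5119 -0.1477]
 [ 0.4141  0.198 ]]
top clamp 0.69 [0.5177 0.0004] ang 166.47235185556545 ends [ 0.567  -0.0115] [0.4571 0.015 ]
top lever_end 0.8 [0.5161 0.0002] ang 165.88795309055035 ends [ 0.5662 -0.0124] [0.457 0.015]
side clamp 0.89 [ 0.5216 -0.0059] ang 163.67301629187173 ends [ 0.5741 -0.0213] [0.4574 0.0129]
side lever_end 0.57 [ 0.522  -0.0074] ang 163.5288604488367 ends [ 0.5722 -0.0222] [0.4558 0.0122]
hub [ 0.5514 -0.0063] end [ 0.5045 -0.2841]
```

>>> send_rows:
  commands:
    - [-0.053,-0.0454,0,0,0,0,50]
    - [-0.053,-0.0454,0,0,0,0,50]
    - [-0.053,-0.0454,0,0,0,0,50]
    - [-0.053,-0.0454,0,0,0,0,50]
    - [-0.053,-0.0454,0,0,0,0,50]

```text
clock: 2.5
eef_pos: [0.2617, 0.3276, 0.1971]
tool_rot: [0.0, 0.141, 0.99, 0.0]
ft_force: [0.7, 0.6, 0.1]
grip_width: 0.0504
grip_force: 0.0
```

>>> send_rows:
  commands:
    - [-0.053,-0.0454,0,0,0,0,50]
    - [-0.053,-0.0454,0,0,0,0,50]
    - [-0.053,-0.0454,0,0,0,0,50]
    - [-0.053,-0.0454,0.02,0,0,0,50]
    - [-0.053,-0.0454,0.02,0,0,0,50]

```text
clock: 3.0
eef_pos: [0.3768, 0.1524, 0.1733]
tool_rot: [0.001, 0.141, 0.99, 0.001]
ft_force: [1.4, 0.7, -0.0]
grip_width: 0.0502
grip_force: 0.0
```

>>> send_rows:
  commands:
    - [-0.053,-0.0454,0.02,0,0,0,50]
    - [-0.053,-0.0454,0.02,0,0,0,50]
    - [-0.053,-0.0454,0.02,0,0,0,50]
    - [-0.053,-0.0454,0.02,0,0,-0.018,50]
    - [0,0,0,0,0,0,50]

```text
clock: 3.5
eef_pos: [0.4688, 0.0102, 0.1232]
tool_rot: [-0.001, 0.115, 0.993, -0.001]
ft_force: [-0.9, 1.1, 0.3]
grip_width: 0.0499
grip_force: 0.0
```

```bash
cat >> h.py <<'E'
def st():
    from scipy.spatial.transform import Rotation as Ro
    o=get_obs();R=Ro.from_quat(o["tool_rot"],scalar_first=True).as_matrix()
    print("t%.2f"%o["clock"],"p",o["eef_pos"],"yang",np.degrees(np.arctan2(R[1,1],R[0,1])),"F",o["ft_force"],"T",o["ft_torque"],"w",o["grip_width"],o["grip_force"],"J",o["joints"]);return o,R
np.set_printoptions(precision=4,suppress=True)
E
python3 - <<'E'
from h import *
o,R=st();print(R)
c=vision.read_camera("top");save(c,"c2.png",(165,170,315,270),5.3)
c=vision.read_camera("side");save(c,"s2.png",(200,90,350,210),5)
E
```

```text
t3.50 p [0.4688 0.0102 0.1232] yang 76.79724886529617 F [-0.9447  1.0693  0.2889] T [ 0.0594 -0.0174 -0.0389] w 0.04991350961257271 0.0 J [ 0.0225  0.0325 -0.3033  1.2367 -0.0011  0.2529]
[[-0.9736  0.2284 -0.0016]
 [ 0.2284  0.9736 -0.0011]
 [ 0.0013 -0.0015 -1.    ]]
```

>>> send_rows:
  commands:
    - [0.004,0.004,0.055,0,0,0,50]
    - [0,0,0.055,0,0,0,50]
    - [0,0,0,0,0,0,40]
    - [0,0,0,0,0,0,40]

```text
clock: 4.0
eef_pos: [0.4652, 0.0175, 0.0598]
tool_rot: [-0.0, 0.112, 0.994, 0.0]
ft_force: [0.4, 1.3, 0.5]
grip_width: 0.0399
grip_force: 0.0
```

```bash
python3 - <<'E'
from h import *
o,R=st()
c=vision.read_camera("side");save(c,"s3.png",(200,100,320,190),6)
E
```

```text
t4.00 p [0.4652 0.0175 0.0598] yang 77.12305078571794 F [0.3803 1.3241 0.4599] T [ 0.004  -0.0145 -0.0404] w 0.03994070430048015 0.0 J [ 0.0375  0.0531 -0.4237  1.0945  0.0002  0.2622]
```

View pics/s3.png

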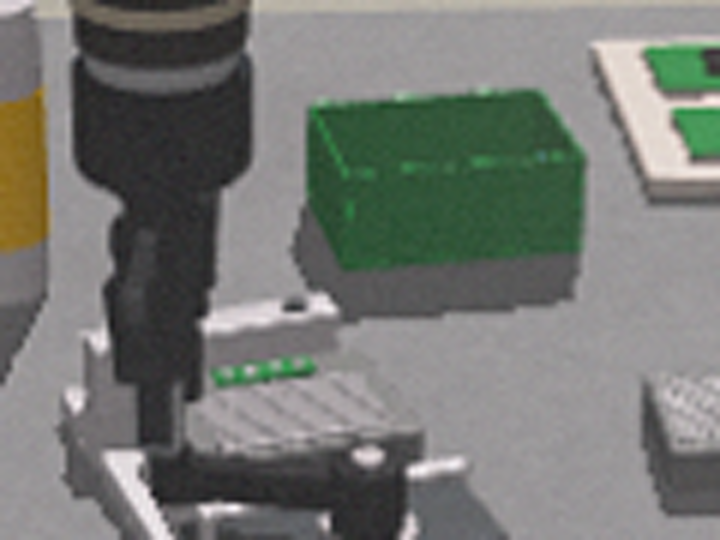

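The picture shows the fingers at about (165,415), with the lever running from (150,470) to the hub at (370,480). It is not clear whether the near finger is in front of the lever, so I'll project the expected points.

```bash
python3 - <<'E'
from h import *
o,R=st();c=vision.read_camera("side")
p=o["eef_pos"];h=np.array([.5514,-.0063,.071])
for n,q in dict(tcp=p,near=p-R[:,1]*.02,near_out=p-R[:,1]*.034,far=p+R[:,1]*.02,endtop=[.4666,.0133,.082],endbot=[.4666,.0133,.06],hubtop=h+[0,0,.016]).items():
    print(n,q,(px(q,c)[0]-[200,100])*6)
E
```

```text
t4.05 p [0.4663 0.0173 0.0607] yang 77.10798071235475 F [-0.4161  0.7158  0.3654] T [-0.0187 -0.0734  0.0003] w 0.03957210015420651 0.0 J [ 0.0371  0.0526 -0.4221  1.0944  0.0001  0.2621]
tcp [0.4663 0.0173 0.0607] [166.4478 487.3151]
near [ 0.4619 -0.0022  0.0607] [157.812  510.2971]
near_out [ 0.4587 -0.0158  0.0607] [151.6354 526.7454]
far [0.4708 0.0368 0.0607] [174.8692 464.9204]
endtop [0.4666, 0.0133, 0.082] [166.4794 450.8017]
endbot [0.4666, 0.0133, 0.06] [167.406  493.3356]
hubtop [ 0.5514 -0.0063  0.087 ] [361.2226 457.2471]
```

>>> send_rows:
  commands:
    - [-0.0014,-0.0202,0.005,0,0,-0.0444,40]
    - [-0.0014,-0.0202,0,0,0,-0.0444,40]
    - [-0.0014,-0.0202,0,0,0,-0.0444,40]

```text
clock: 4.4
eef_pos: [0.4663, -0.0197, 0.058]
tool_rot: [0.001, -0.099, 0.995, -0.0]
ft_force: [1.0, -0.3, 0.1]
grip_width: 0.0402
grip_force: 0.0
```

```bash
python3 - <<'E'
from h import *
o,R=st();d=o["eef_pos"][:2]-[.5514,-.0063];print(np.hypot(*d),np.degrees(np.arctan2(d[1],d[0]))%360)
E
```

```text
t4.40 p [ 0.4663 -0.0197  0.058 ] yang 101.38659524224656 F [ 0.9674 -0.3325  0.1015] T [-0.0323 -0.0077 -0.051 ] w 0.04021494549313164 0.0 J [-0.0423  0.0531 -0.4278  1.0869  0.     -0.2411]
0.08619162134340276 188.973350730985
```

>>> send_rows:
  commands:
    - [-0.0014,-0.0202,0,0,0,-0.0444,40]
    - [-0.0014,-0.0202,0,0,0,-0.0444,40]
    - [-0.0014,-0.0202,0,0,0,-0.0444,40]
    - [-0.0014,-0.0202,0,0,0,-0.0444,40]

```text
clock: 4.8
eef_pos: [0.4884, -0.0629, 0.0582]
tool_rot: [0.001, -0.369, 0.929, -0.001]
ft_force: [-0.0, 0.1, -0.7]
grip_width: 0.0399
grip_force: 0.0
```

```bash
python3 - <<'E'
from h import *
o,R=st();d=o["eef_pos"][:2]-[.5514,-.0063];print(np.hypot(*d),np.degrees(np.arctan2(d[1],d[0]))%360)
c=vision.read_camera("side");save(c,"s4.png",(200,100,320,190),6)
E
```

```text
t4.80 p [ 0.4884 -0.0629  0.0582] yang 133.31135340133102 F [-0.003   0.0865 -0.695 ] T [-0.0414 -0.0389 -0.008 ] w 0.03988398605565221 0.0 J [-0.1281  0.1002 -0.3759  1.0914  0.0001 -0.884 ]
0.08469445473120568 221.92002827548677
```

View pics/s4.png

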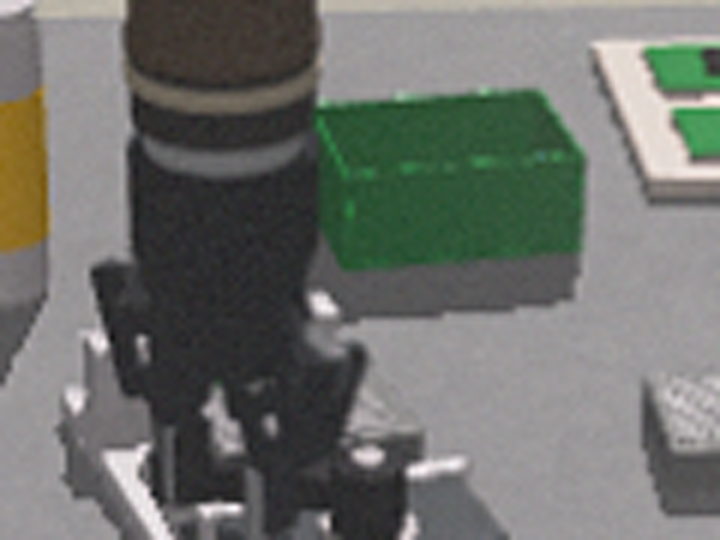

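The fingers at (180,480) and (260,490) seem to straddle the arm, so the lever is moving. Next I finish the swing.

>>> send_rows:
  commands:
    - [-0.0014,-0.0202,0,0,0,-0.0444,40]
    - [-0.0014,-0.0202,0,0,0,-0.0444,40]
    - [-0.0014,-0.0202,0,0,0,-0.0444,40]
    - [-0.0014,-0.0202,0,0,0,-0.0444,40]

```text
clock: 5.25
eef_pos: [0.5293, -0.0873, 0.0578]
tool_rot: [0.001, -0.61, 0.793, -0.001]
ft_force: [0.8, 0.0, 0.8]
grip_width: 0.0402
grip_force: 0.0
```

>>> send_rows:
  commands:
    - [0,0.012,0,0,0,0,45]
    - [0,0,-0.08,0,0,0,45]
    - [0.08,0,-0.03,0,0,0,20]
    - [0.08,0,0,0,0,0,0]
    - [0.05,0,0,0,0,0,0]

```text
clock: 5.75
eef_pos: [0.4882, -0.2074, 0.1238]
tool_rot: [0.001, -0.606, 0.795, -0.002]
ft_force: [0.5, 0.0, 0.1]
grip_width: 0.002
grip_force: 0.0
```

```bash
cat >> h.py <<'E'
def clampfit(n="top"):
    c=vision.read_camera(n)
    for q in ("clamp","lever_end"):
        for d in silhouettes(q,c)[:1]:
            v,u=np.nonzero(d["region"]);W=atz(np.c_[u,v],.08 if n=="top" else .076,c)[:,:2]
            w=W-W.mean(0);e=np.linalg.svd(w,full_matrices=False)[2][0];s=w@e
            if s.max()<-s.min(): pass
            print(n,q,round(d["conf"],2),len(v),W.mean(0),"ang",np.degrees(np.arctan2(e[1],e[0])),"ends",W.mean(0)+e*s.min(),W.mean(0)+e*s.max())
    return c
E
python3 - <<'E'
from h import *
o,R=st()
c=clampfit();save(c,"c5.png",(165,170,315,270),5.3)
E
```

```text
t5.75 p [ 0.4882 -0.2074  0.1238] yang 164.66168708118016 F [0.5443 0.0425 0.1096] T [ 0.0515 -0.0404 -0.0018] w 0.0019801174863377743 0.0 J [-0.4015  0.1427 -0.1803  1.2447 -0.0005 -1.7046]
top clamp 0.81 348 [0.5163 0.0004] ang 166.7914612371483 ends [ 0.567  -0.0115] [0.4569 0.0144]
top lever_end 0.6 351 [0.5185 0.0003] ang 167.08172839831204 ends [ 0.5672 -0.0109] [0.4581 0.0142]
```

View pics/c5.png

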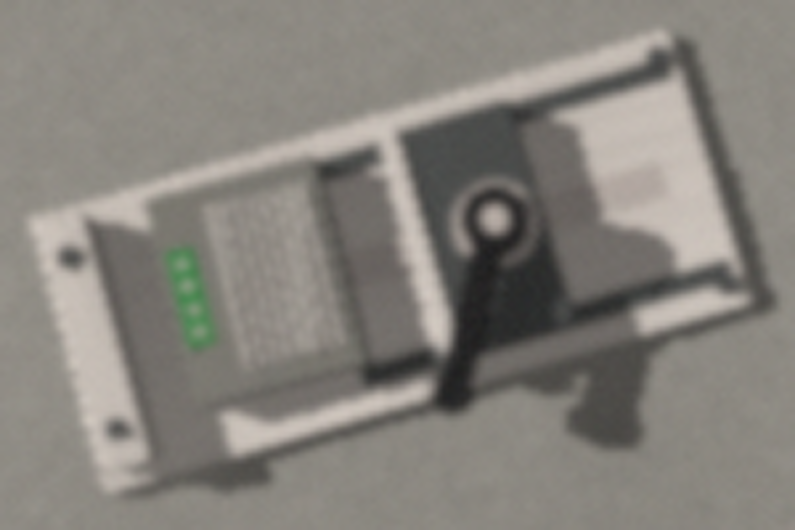

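The lever at crop (453,400) has not moved: the half-open fingers went past it. I'll check the geometry numerically, then push with closed fingers.

```bash
python3 - <<'E'
from h import *
o,R=st()
c=vision.read_camera("side")
# dark-mask extents: compare with stored crops
a0=cv2.resize(c["pixels"][100:190,200:320,::-1],None,fx=6,fy=6,interpolation=cv2.INTER_CUBIC).astype(int)
for n in("s3","s4"):
    b=cv2.imread(f"pics/{n}.png").astype(int);d=np.abs(a0-b).max(2)>25
    d=d.astype(np.uint8);ys,xs=np.nonzero(d[:, :]);print(n,d.sum(),"lowest changed rows by column:")
    for x in range(90,420,15):
        y=np.nonzero(d[:,x])[0]; print(x,y.max() if len(y) else None,end=" | ")
    print()
t=c["pixels"]; print("tcp px side",px(o["eef_pos"],c)[0])
H=np.array([.5514,-.0063,0])
for p,n,a in (([.4663,.0173,.0607],"s3",77.1),([.4884,-.0629,.0582],"s4",133.3)):
    y=np.array([np.cos(np.radians(a)),np.sin(np.radians(a)),0])
    print(n,[((px(np.array(p)+s*y,c)[0]-[200,100])*6).round() for s in(-.034,-.02,.02,.034)])
E
```

```text
t5.90 p [ 0.4879 -0.2067  0.1227] yang 164.57083543406313 F [-0.1081 -0.7933 -0.2935] T [-0.0097  0.0167  0.0398] w 0.0003464464131773353 0.0 J [-0.4009  0.1438 -0.1815  1.2444  0.0003 -1.7024]
s3 97580 lowest changed rows by column:
90 399 | 105 419 | 120 435 | 135 458 | 150 464 | 165 456 | 180 441 | 195 453 | 210 539 | 225 539 | 240 533 | 255 539 | 270 537 | 285 534 | 300 471 | 315 473 | 330 451 | 345 452 | 360 463 | 375 447 | 390 432 | 405 416 | 
s4 45721 lowest changed rows by column:
90 399 | 105 419 | 120 435 | 135 459 | 150 456 | 165 499 | 180 449 | 195 113 | 210 539 | 225 539 | 240 531 | 255 505 | 270 437 | 285 178 | 300 448 | 315 472 | 330 425 | 345 449 | 360 463 | 375 447 | 390 432 | 405 416 | 
tcp px side [240.1911 208.6092]
s3 [array([152., 527.]), array([158., 510.]), array([175., 465.]), array([181., 450.])]
s4 [array([283., 618.]), array([259., 605.]), array([191., 570.]), array([168., 558.])]
```

>>> send_rows:
  commands:
    - [-0.0671,0.0205,0,0,0,0,0]
    - [-0.0671,0.0205,0,0,0,0,0]
    - [-0.0671,0.0205,0,0,0,0,0]
    - [-0.0671,0.0205,0,0,0,0,0]
    - [-0.0671,0.0205,0,0,0,0,0]

```text
clock: 6.45
eef_pos: [0.4808, 0.0075, 0.122]
tool_rot: [0.0, -0.608, 0.794, 0.0]
ft_force: [0.8, 0.2, -0.0]
grip_width: 0.0002
grip_force: 0.0
```

>>> send_rows:
  commands:
    - [-0.0671,0.0205,0,0,0,0,0]
    - [0,0,0.05,0,0,0,0]
    - [0,0,0.05,0,0,0,0]
    - [0,0,0,0,0,0,0]

```text
clock: 6.85
eef_pos: [0.4767, 0.0482, 0.0585]
tool_rot: [-0.003, -0.609, 0.793, 0.002]
ft_force: [-0.5, 0.8, 0.1]
grip_width: -0.0003
grip_force: 0.0
```

>>> send_rows:
  commands:
    - [0.008,0,0,0,0,0,0]
    - [0.008,0,0,0,0,0,0]
    - [0.004,0,0,0,0,0,0]

```text
clock: 7.15
eef_pos: [0.4779, 0.0344, 0.0632]
tool_rot: [0.001, -0.608, 0.794, -0.001]
ft_force: [0.1, -0.1, 1.2]
grip_width: -0.0002
grip_force: 0.0
```

>>> send_rows:
  commands:
    - [0.005,0,0,0,0,0,0]
    - [0.005,0,0,0,0,0,0]

```text
clock: 7.35
eef_pos: [0.4759, 0.0287, 0.0622]
tool_rot: [0.0, -0.608, 0.794, -0.0]
ft_force: [0.2, 0.1, 0.0]
grip_width: -0.0
grip_force: 0.0
```

```bash
python3 - <<'E'
from h import *
st()
E
```

```text
t7.35 p [0.4759 0.0287 0.0622] yang 164.90017549260432 F [0.2087 0.0961 0.0474] T [-0.0008 -0.0317  0.0223] w -3.289371935010415e-05 0.0 J [ 0.0601  0.0709 -0.399   1.0997  0.     -1.2471]
```

>>> send_rows:
  commands:
    - [0.005,0,0,0,0,0,0]
    - [0,0,0,0,0,0,0]

```text
clock: 7.55
eef_pos: [0.4746, 0.0258, 0.0616]
tool_rot: [0.0, -0.608, 0.794, -0.0]
ft_force: [0.1, 0.5, -0.2]
grip_width: 0.0001
grip_force: 0.0
```

>>> send_rows:
  commands:
    - [0.005,0,0,0,0,0,0]
    - [0,0,0,0,0,0,0]

```text
clock: 7.75
eef_pos: [0.4738, 0.0232, 0.0615]
tool_rot: [-0.0, -0.608, 0.794, 0.0]
ft_force: [-0.2, 0.1, 0.1]
grip_width: -0.0001
grip_force: 0.0
```

>>> send_rows:
  commands:
    - [0.005,0,0,0,0,0,0]
    - [0,0,0,0,0,0,0]

```text
clock: 7.95
eef_pos: [0.473, 0.0203, 0.0615]
tool_rot: [-0.0, -0.608, 0.794, 0.0]
ft_force: [0.7, 0.9, -0.5]
grip_width: 0.0002
grip_force: 0.0
```

```bash
python3 - <<'E'
from h import *
st()
c=vision.read_camera("side");save(c,"s6.png",(210,130,290,190),8)
E
```

```text
t7.95 p [0.473  0.0203 0.0615] yang 164.94149277027543 F [ 0.6745  0.9196 -0.5088] T [ 0.0146 -0.0196  0.0364] w 0.0001643652048371171 0.0 J [ 0.0429  0.0664 -0.4055  1.099  -0.0001 -1.265 ]
```

View pics/s6.png

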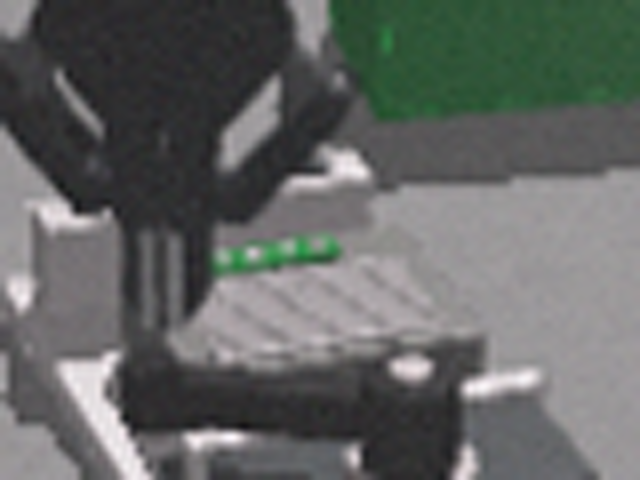

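The picture shows the closed fingers at (160,300) directly behind the lever end at (145,395). The hub is at (415,390). I'll compare this with projections.

```bash
python3 - <<'E'
from h import *
o=get_obs();c=vision.read_camera("side")
g=lambda p:((px(p,c)[0]-[210,130])*8).round()
print("tcp",g(o["eef_pos"]),"tcp+20",g(o["eef_pos"]+[0,0,.02]),"tcp+40",g(o["eef_pos"]+[0,0,.04]))
H=np.array([.5514,-.0063,.082])
for a in (160,167,175,183,190):
    r=np.radians(a);print(a,g(H+.087*np.array([np.cos(r),np.sin(r),0])),"bot",g(H+[0,0,-.022]+.098*np.array([np.cos(r),np.sin(r),0])))
print("hubtop",g([.5514,-.0063,.087]),"seen (412,368)")
for u in([412,368],):print(atz(np.array(u)/8+[210,130],.087,c))
for u in([150,375],[118,395]):print(atz(np.array(u)/8+[210,130],.08,c))
E
python3 -c "
import sys;sys.path.insert(0,'.')
from h import *
clampfit('side')"
```

```text
tcp [162. 402.] tcp+20 [161. 351.] tcp+40 [160. 299.]
160 [150. 346.] bot [120. 397.]
167 [142. 361.] bot [111. 415.]
175 [137. 380.] bot [106. 436.]
183 [138. 398.] bot [106. 458.]
190 [143. 415.] bot [111. 477.]
hubtop [402. 370.] seen (412,368)
[[ 0.5549 -0.0054  0.087 ]]
[[0.469  0.0074 0.08  ]]
[[ 0.4581 -0.0049  0.08  ]]
side clamp 0.74 461 [ 0.5208 -0.0078] ang -17.92999490262442 ends [0.4572 0.0128] [ 0.5711 -0.0241]
side lever_end 0.66 396 [ 0.5185 -0.0073] ang -18.695249380739185 ends [0.4573 0.0134] [ 0.5696 -0.0246]
```

>>> send_rows:
  commands:
    - [0.005,0,0,0,0,0,0]
    - [0,0,0,0,0,0,0]

```text
clock: 8.4
eef_pos: [0.4722, 0.0174, 0.0615]
tool_rot: [-0.0, -0.608, 0.794, -0.0]
ft_force: [0.7, 0.2, 0.4]
grip_width: -0.0
grip_force: 0.0
```

>>> send_rows:
  commands:
    - [0.005,0,0,0,0,0,0]
    - [0,0,0,0,0,0,0]

```text
clock: 8.6
eef_pos: [0.4715, 0.0144, 0.0616]
tool_rot: [-0.0, -0.608, 0.794, -0.0]
ft_force: [-0.4, 0.1, 0.3]
grip_width: 0.0002
grip_force: 0.0
```

>>> send_rows:
  commands:
    - [0.005,0,0,0,0,0,0]
    - [0,0,0,0,0,0,0]

```text
clock: 8.8
eef_pos: [0.4707, 0.0115, 0.0615]
tool_rot: [-0.0, -0.608, 0.794, -0.0]
ft_force: [-0.6, 0.5, -0.6]
grip_width: -0.0
grip_force: 0.0
```

>>> send_rows:
  commands:
    - [0.01,0,0,0,0,0,0]
    - [0,0,0,0,0,0,0]

```text
clock: 9.0
eef_pos: [0.469, 0.0055, 0.0616]
tool_rot: [-0.0, -0.608, 0.794, -0.0]
ft_force: [0.4, -0.8, -0.1]
grip_width: -0.0004
grip_force: 0.0
```

```bash
python3 - <<'E'
from h import *
st();clampfit('side')
c=vision.read_camera("side")
cv2.imwrite("pics/s7.png",cv2.resize(c["pixels"][130:190,210:290,::-1],None,fx=8,fy=8,interpolation=cv2.INTER_CUBIC))
E
```

```text
t9.00 p [0.469  0.0055 0.0616] yang 164.91746441709216 F [ 0.3681 -0.8443 -0.0639] T [-0.0448 -0.0096  0.0236] w -0.000350357398574641 0.0 J [ 0.0118  0.0582 -0.4142  1.0985 -0.0002 -1.2957]
side lever_end 0.71 461 [ 0.5212 -0.0079] ang -20.170945473574662 ends [0.4563 0.016 ] [ 0.5721 -0.0266]
```

View pics/s7.png

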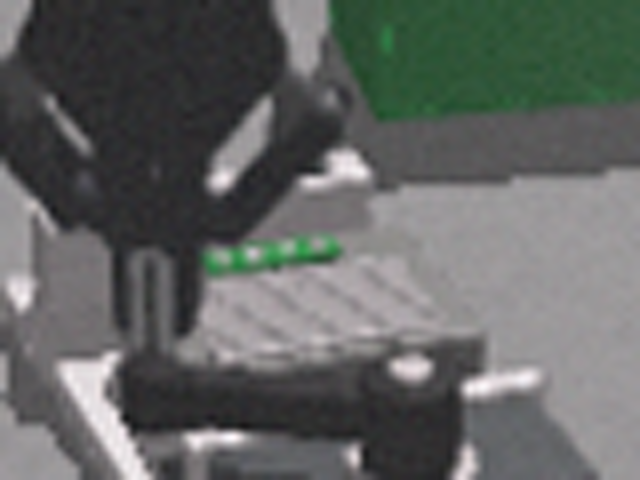

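The finger ends show at about (160,350), above the lever top, so they sit higher than the reported TCP. I'll probe downward gently for contact.

>>> send_rows:
  commands:
    - [0,0,0.004,0,0,0,0]
    - [0,0,0,0,0,0,0]

```text
clock: 9.4
eef_pos: [0.469, 0.0061, 0.0588]
tool_rot: [-0.0, -0.608, 0.794, 0.0]
ft_force: [0.4, -1.0, 0.6]
grip_width: 0.0003
grip_force: 0.0
```

>>> send_rows:
  commands:
    - [0,0,0.004,0,0,0,0]
    - [0,0,0,0,0,0,0]

```text
clock: 9.6
eef_pos: [0.469, 0.006, 0.0564]
tool_rot: [-0.0, -0.608, 0.794, 0.0]
ft_force: [-1.0, -0.5, 0.1]
grip_width: -0.0001
grip_force: 0.0
```

>>> send_rows:
  commands:
    - [0,0,0.004,0,0,0,0]
    - [0,0,0,0,0,0,0]

```text
clock: 9.8
eef_pos: [0.4691, 0.006, 0.054]
tool_rot: [-0.0, -0.608, 0.794, 0.0]
ft_force: [0.7, -0.5, 0.1]
grip_width: -0.0003
grip_force: 0.0
```

```bash
python3 - <<'E'
from h import *
st()
c=vision.read_camera("side");o=get_obs()
print(px(o["eef_pos"],c),manip.hold_point_z,[a for a in dir(manip) if a[0]!='_'])
E
```

```text
t9.80 p [0.4691 0.006  0.054 ] yang 164.9509774015313 F [ 0.7364 -0.5129  0.0891] T [-0.0131  0.0169 -0.012 ] w -0.0003137491560218257 0.0 J [ 0.0129  0.0629 -0.4263  1.0819 -0.     -1.2953]
[[228.9604 185.4681]] 0.0187 ['PlanningError', 'finish_job', 'hold_point_z']
```

```bash
python3 - <<'E'
from h import *
c=vision.read_camera("side");
for p in([.1464,.5037,.1962],[.1464,.5037,.2262],[.1464,.5337,.1962],[.1464,.5037,.3262]):print("start side0 px*1.5",px(p,c)[0]*1.5)
t=vision.read_camera("top")
a=cv2.imread("pics/top0.png");b=cv2.resize(t["pixels"][:,:,::-1],None,fx=1.5,fy=1.5,interpolation=cv2.INTER_LINEAR)
o=get_obs();print("tcp top",px(o["eef_pos"],t),px(o["eef_pos"]+[0,0,.075],t))
save(t,"t8.png",(190,190,310,290),5)
E
```

```text
start side0 px*1.5 [194.1237 116.0836]
start side0 px*1.5 [192.8323 103.5205]
start side0 px*1.5 [196.0539 111.891 ]
start side0 px*1.5 [188.6236  60.4658]
tcp top [[253.1553 242.5442]] [[252.4287 242.7678]]
```

View pics/t8.png

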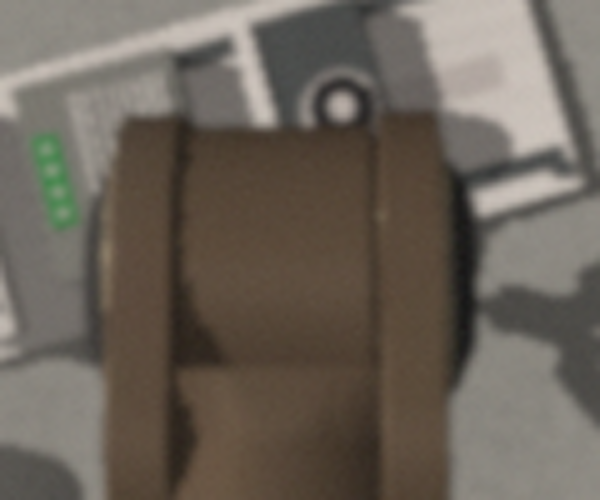

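The top view is blocked by the arm, with only the hub visible at (342,103). The start picture also shows the finger ends about 25 mm above the reported TCP. I'll keep probing down.

>>> send_rows:
  commands:
    - [0,0,0.004,0,0,0,0]
    - [0,0,0,0,0,0,0]

```text
clock: 10.15
eef_pos: [0.4691, 0.006, 0.0517]
tool_rot: [-0.0, -0.608, 0.794, 0.0]
ft_force: [0.7, -0.4, -0.3]
grip_width: -0.0005
grip_force: 0.0
```

>>> send_rows:
  commands:
    - [0,0,0.004,0,0,0,0]
    - [0,0,0,0,0,0,0]

```text
clock: 10.35
eef_pos: [0.469, 0.006, 0.0492]
tool_rot: [-0.0, -0.608, 0.794, 0.0]
ft_force: [-0.4, 0.4, 0.8]
grip_width: -0.0002
grip_force: 0.0
```

>>> send_rows:
  commands:
    - [0,0,0.004,0,0,0,0]
    - [0,0,0,0,0,0,0]

```text
clock: 10.55
eef_pos: [0.4694, 0.006, 0.0477]
tool_rot: [0.0, -0.608, 0.794, -0.0]
ft_force: [-1.8, -0.1, 4.0]
grip_width: -0.0001
grip_force: 1.8
```

The fingers touched the lever top at a reported TCP z of 0.048, so the real tips are about 34 mm above the reported TCP. I'll correct for that and go beside the lever.

>>> send_rows:
  commands:
    - [0,0,-0.035,0,0,0,0]
    - [-0.069,0,0,0,0,0,0]
    - [0,0,0.035,0,0,0,0]
    - [0,0,0.035,0,0,0,0]
    - [0,0,0,0,0,0,0]

```text
clock: 11.05
eef_pos: [0.4779, 0.0461, 0.0236]
tool_rot: [-0.002, -0.609, 0.793, 0.001]
ft_force: [-0.5, -0.2, -0.2]
grip_width: 0.0
grip_force: 0.0
```

>>> send_rows:
  commands:
    - [0.008,0,0,0,0,0,0]
    - [0.008,0,0,0,0,0,0]
    - [0.004,0,0,0,0,0,0]

```text
clock: 11.35
eef_pos: [0.4774, 0.0339, 0.0272]
tool_rot: [0.001, -0.608, 0.794, -0.0]
ft_force: [0.1, 1.3, 1.2]
grip_width: 0.0002
grip_force: 0.4
```

>>> send_rows:
  commands:
    - [0.005,0,0,0,0,0,0]
    - [0.003,0,0,0,0,0,0]
    - [0,0,0,0,0,0,0]

```text
clock: 11.65
eef_pos: [0.4759, 0.0294, 0.0265]
tool_rot: [0.0, -0.608, 0.794, -0.0]
ft_force: [-0.1, 0.2, -0.2]
grip_width: -0.0001
grip_force: 0.0
```

>>> send_rows:
  commands:
    - [0.005,0,0,0,0,0,0]
    - [0,0,0,0,0,0,0]

```text
clock: 11.85
eef_pos: [0.475, 0.0268, 0.0263]
tool_rot: [0.0, -0.608, 0.794, -0.0]
ft_force: [0.4, 0.6, 0.1]
grip_width: 0.0001
grip_force: 0.5
```

>>> send_rows:
  commands:
    - [0.005,0,0,0,0,0,0]
    - [0,0,0,0,0,0,0]

```text
clock: 12.05
eef_pos: [0.4743, 0.0239, 0.0262]
tool_rot: [0.0, -0.608, 0.794, -0.0]
ft_force: [0.7, 1.7, 1.4]
grip_width: 0.0001
grip_force: 0.8
```

>>> send_rows:
  commands:
    - [0.005,0,0,0,0,0,0]
    - [0,0,0,0,0,0,0]

```text
clock: 12.25
eef_pos: [0.4736, 0.0209, 0.0262]
tool_rot: [0.0, -0.608, 0.794, -0.0]
ft_force: [1.4, 2.4, 0.2]
grip_width: 0.0001
grip_force: 1.1
```

>>> send_rows:
  commands:
    - [0.0195,0.0015,0,0,0,-0.0444,0]
    - [0.0195,0.0015,0,0,0,-0.0444,0]
    - [0.0195,0.0015,0,0,0,-0.0444,0]

```text
clock: 12.55
eef_pos: [0.4668, -0.0125, 0.0262]
tool_rot: [-0.001, 0.762, -0.647, -0.0]
ft_force: [3.4, 5.7, -0.2]
grip_width: 0.0
grip_force: 2.7
```

>>> send_rows:
  commands:
    - [0.0195,0.0015,0,0,0,-0.0444,0]
    - [0.0195,0.0015,0,0,0,-0.0444,0]
    - [0.0195,0.0015,0,0,0,-0.0444,0]

```text
clock: 12.85
eef_pos: [0.4734, -0.0467, 0.026]
tool_rot: [-0.001, 0.88, -0.475, -0.001]
ft_force: [0.1, 7.1, 2.0]
grip_width: -0.0001
grip_force: 2.6
```

```bash
python3 - <<'E'
from h import *
o,R=st();clampfit('side')
d=o["eef_pos"][:2]-[.5514,-.0063];print(np.hypot(*d),np.degrees(np.arctan2(d[1],d[0]))%360)
E
```

```text
t12.85 p [ 0.4734 -0.0467  0.026 ] yang -146.7321680762963 F [0.093  7.1218 1.9531] T [ 1.2595 -0.0147  0.0742] w -0.00014538572833256352 2.6059243083000183 J [-0.1     0.0941 -0.4571  1.0206  0.0024 -2.2514]
side clamp 0.77 378 [ 0.5285 -0.0356] ang -133.20423446234787 ends [0.5737 0.0126] [ 0.4789 -0.0883]
side lever_end 0.97 417 [ 0.5297 -0.0352] ang -132.79475935589264 ends [0.5774 0.0163] [ 0.4808 -0.088 ]
0.08779010653730333 207.37778083832427
```

The lever is now turning (about 227° by the fit). Three more rows take it fully loose, then I retreat.

>>> send_rows:
  commands:
    - [0.0195,0.0015,0,0,0,-0.0444,0]
    - [0.0195,0.0015,0,0,0,-0.0444,0]
    - [0.0195,0.0015,0,0,0,-0.0444,0]
    - [0,0,0,0,0,0,0]

```text
clock: 13.4
eef_pos: [0.4944, -0.0757, 0.0257]
tool_rot: [0.0, 0.958, -0.286, -0.001]
ft_force: [0.2, 0.2, 0.4]
grip_width: -0.0002
grip_force: 0.0
```

>>> send_rows:
  commands:
    - [-0.02,0,0,0,0,0,0]
    - [0,0.03,-0.06,0,0,0.0444,0]
    - [0,0.05,-0.06,0,0,0.0444,0]
    - [0,0.06,-0.05,0,0,0.0444,0]
    - [0,0.06,0,0,0,0.0444,0]

```text
clock: 13.9
eef_pos: [0.3982, -0.1506, 0.132]
tool_rot: [-0.0, 0.841, -0.542, 0.003]
ft_force: [-0.3, -0.9, -0.1]
grip_width: 0.0
grip_force: 0.0
```

```bash
python3 - <<'E'
from h import *
o,R=st();clampfit('side');clampfit('top')
E
```

```text
t13.90 p [ 0.3982 -0.1506  0.132 ] yang -155.61017303480085 F [-0.2657 -0.9017 -0.125 ] T [-0.0756 -0.0131 -0.0726] w 1.783919419626158e-05 0.0 J [-0.3608 -0.0589 -0.3737  1.2496 -0.0011 -2.3573]
side clamp 0.72 1249 [ 0.543  -0.0578] ang -126.9744208238784 ends [0.5951 0.0113] [ 0.4937 -0.1234]
top clamp 0.85 323 [ 0.5378 -0.0358] ang -115.66212349411144 ends [0.558  0.0064] [ 0.5103 -0.093 ]
top lever_end 0.9 308 [ 0.5348 -0.0412] ang -115.13704739422244 ends [0.5568 0.0056] [ 0.5095 -0.0953]
```

>>> send_rows:
  commands:
    - [0,0,0,0,0,0.0467,0]
    - [-0.007,-0.0723,0,0,0,0,0]
    - [-0.007,-0.0723,0,0,0,0,0]
    - [-0.007,-0.0723,0,0,0,0,0]
    - [-0.007,-0.0723,0,0,0,0,0]

```text
clock: 14.7
eef_pos: [0.561, -0.0823, 0.1272]
tool_rot: [0.0, 0.802, -0.598, -0.0]
ft_force: [0.6, -0.9, 0.0]
grip_width: 0.0
grip_force: 0.0
```

>>> send_rows:
  commands:
    - [-0.007,-0.0723,0,0,0,0,0]
    - [0,0,0.07,0,0,0,0]
    - [0,0,0,0,0,0,0]

```text
clock: 15.0
eef_pos: [0.5973, -0.0656, 0.0796]
tool_rot: [0.003, 0.802, -0.597, -0.004]
ft_force: [-1.1, -0.2, -1.4]
grip_width: -0.0003
grip_force: 0.0
```

```bash
python3 - <<'E'
from h import *
o,R=st()
y=np.array([-.2756,.9613]);H=np.array([.5514,-.0063]);d=o["eef_pos"][:2]-H;print("holder rel hub: x",d@[.9613,.2756],"y",d@y)
E
```

```text
t15.00 p [ 0.5973 -0.0656  0.0796] yang -163.35242920703288 F [-1.0578 -0.1768 -1.4134] T [-0.0277  0.0707  0.0016] w -0.0002585842390073823 0.0 J [-0.1094  0.3005 -0.0798  1.201  -0.0001 -1.9707]
holder rel hub: x 0.02778927527754223 y -0.06969815667662949
```

>>> send_rows:
  commands:
    - [0,0,0.0647,0,0,0,0]
    - [0,0,0.0647,0,0,0,0]
    - [0,0,0,0,0,0,0]

```text
clock: 15.3
eef_pos: [0.595, -0.067, 0.0039]
tool_rot: [0.003, 0.801, -0.598, -0.004]
ft_force: [-0.1, 0.2, -0.2]
grip_width: -0.0002
grip_force: 0.0
```

>>> send_rows:
  commands:
    - [-0.017,0,0,0,0,0,0]
    - [-0.017,0,0,0,0,0,0]
    - [-0.012,0,0,0,0,0,0]
    - [0,0,0,0,0,0,0]

```text
clock: 15.7
eef_pos: [0.5925, -0.0402, 0.0105]
tool_rot: [-0.001, 0.802, -0.598, 0.001]
ft_force: [0.2, 0.1, 1.0]
grip_width: -0.0002
grip_force: 0.0
```

>>> send_rows:
  commands:
    - [-0.01,0,0,0,0,0,0]
    - [-0.01,0,0,0,0,0,0]

```text
clock: 15.9
eef_pos: [0.589, -0.0305, 0.0093]
tool_rot: [0.0, 0.801, -0.599, 0.001]
ft_force: [1.8, -6.9, 2.3]
grip_width: 0.0002
grip_force: 3.3
```

```bash
cat >> h.py <<'E'
def rel():
    o,R=st();y=np.array([-.2756,.9613]);H=np.array([.5514,-.0063]);d=o["eef_pos"][:2]-H;F=o["ft_force"][:2]
    print("holder rel hub0: x %.4f y %.4f  Fx %.1f Fy %.1f"%(d@[.9613,.2756],d@y,F@[.9613,.2756],F@y))
E
python3 -c "
from h import *
rel()"
```

```text
t15.90 p [ 0.589  -0.0305  0.0093] yang -163.53122351906146 F [ 1.8214 -6.9169  2.2916] T [-1.3184 -0.3101  0.0467] w 0.00016514540442522652 3.328939040657133 J [-0.0507  0.3071 -0.2308  1.0312 -0.0019 -1.9089]
holder rel hub0: x 0.0295 y -0.0337  Fx -0.2 Fy -7.2
```

>>> send_rows:
  commands:
    - [-0.015,0,0.004,0,0,0,0]
    - [-0.015,0,0.004,0,0,0,0]
    - [-0.015,0,0,0,0,0,0]
    - [-0.015,0,0,0,0,0,0]
    - [-0.015,0,0,0,0,0,0]

```text
clock: 16.4
eef_pos: [0.5772, 0.0115, 0.0047]
tool_rot: [0.001, 0.801, -0.599, 0.003]
ft_force: [3.0, -7.9, 1.6]
grip_width: 0.0003
grip_force: 4.2
```

```bash
python3 - <<'E'
from h import *
rel();c=clampfit("side")
c=vision.read_camera("top")
for q in("module","jaw"):
  for d in spot_in(q,c)[:3]:print(q,np.array(d["centre"]),d["conf"])
E
```

```text
t16.40 p [0.5772 0.0115 0.0047] yang -163.5848303368946 F [ 3.0384 -7.9069  1.5983] T [-1.6012 -0.6506  0.0628] w 0.00031711934689454855 4.208754821693219 J [ 0.0224  0.2869 -0.2691  1.0116 -0.0045 -1.8349]
holder rel hub0: x 0.0297 y 0.0100  Fx 0.7 Fy -8.4
side clamp 0.71 245 [ 0.5208 -0.0171] ang -112.59052805662212 ends [0.5456 0.0424] [ 0.4975 -0.0731]
side lever_end 0.76 175 [ 0.5207 -0.0145] ang -113.78585212609575 ends [0.5453 0.0412] [ 0.4971 -0.0681]
module [0.5135 0.1425 0.0485] 0.85
module [ 0.7541 -0.2127  0.0415] 0.76
module [0.7401 0.1386 0.0249] 0.67
jaw [0.5147 0.1426 0.0474] 0.25
```

>>> send_rows:
  commands:
    - [-0.01,0,0,0,0,0,0]
    - [-0.01,0,0,0,0,0,0]
    - [0,0,0,0,0,0,0]

```text
clock: 17.0
eef_pos: [0.5726, 0.024, 0.0039]
tool_rot: [0.0, 0.801, -0.599, 0.001]
ft_force: [2.8, -4.6, 2.2]
grip_width: -0.0002
grip_force: 2.5
```

>>> send_rows:
  commands:
    - [-0.005,0,0,0,0,0,0]
    - [0,0,0,0,0,0,0]

```text
clock: 17.2
eef_pos: [0.5719, 0.0264, 0.0039]
tool_rot: [0.001, 0.801, -0.599, 0.001]
ft_force: [2.4, -5.9, 2.4]
grip_width: 0.0001
grip_force: 3.1
```

>>> send_rows:
  commands:
    - [-0.005,0,0,0,0,0,0]
    - [0,0,0,0,0,0,0]

```text
clock: 17.4
eef_pos: [0.5711, 0.0292, 0.0039]
tool_rot: [0.001, 0.801, -0.599, 0.001]
ft_force: [2.9, -5.4, 2.3]
grip_width: 0.0003
grip_force: 3.3
```

>>> send_rows:
  commands:
    - [-0.004,0,0,0,0,0,0]
    - [0,0,0,0,0,0,0]

```text
clock: 17.6
eef_pos: [0.5711, 0.0292, 0.0039]
tool_rot: [0.002, 0.801, -0.599, 0.003]
ft_force: [5.3, -12.9, 0.2]
grip_width: -0.0
grip_force: 7.2
```

```bash
python3 -c "
from h import *
rel()"
```

```text
t17.60 p [0.5711 0.0292 0.0039] yang -163.62219142750843 F [  5.3273 -12.9132   0.198 ] T [-2.8068 -0.9726  0.0431] w -8.795573980168151e-06 7.194569899875205 J [ 0.0552  0.279  -0.2814  1.0087 -0.0072 -1.8014]
holder rel hub0: x 0.0287 y 0.0287  Fx 1.6 Fy -13.9
```

>>> send_rows:
  commands:
    - [-0.004,0,0,0,0,0,0]
    - [0,0,0,0,0,0,0]

```text
clock: 17.8
eef_pos: [0.5711, 0.0291, 0.004]
tool_rot: [0.004, 0.8, -0.6, 0.005]
ft_force: [6.5, -21.3, -0.1]
grip_width: -0.0002
grip_force: 11.3
```

>>> send_rows:
  commands:
    - [-0.003,0,0,0,0,0,0]
    - [0,0,0,0,0,0,0]
    - [0,0,0,0,0,0,0]

```text
clock: 18.1
eef_pos: [0.5711, 0.029, 0.0041]
tool_rot: [0.005, 0.8, -0.6, 0.006]
ft_force: [8.6, -27.0, -1.0]
grip_width: 0.0001
grip_force: 14.1
```

```bash
python3 -c "
from h import *
rel()"
```

```text
t18.10 p [0.5711 0.029  0.0041] yang -163.782616974025 F [  8.638  -27.0143  -0.9745] T [-5.529  -1.7    -0.0328] w 5.813081528543473e-05 14.088208700995892 J [ 0.0596  0.2777 -0.283   1.0069 -0.0152 -1.7943]
holder rel hub0: x 0.0287 y 0.0286  Fx 0.9 Fy -28.3
```

>>> send_rows:
  commands:
    - [0.04,0,0,0,0,0,0]
    - [0.04,0,0,0,0,0,0]
    - [0.04,0,-0.06,0,0,0,0]
    - [0.06,0,-0.06,0,0,0,0]
    - [0.06,0,-0.03,0,0,0,0]

```text
clock: 18.6
eef_pos: [0.61, -0.1012, 0.0956]
tool_rot: [-0.001, 0.802, -0.598, 0.0]
ft_force: [2.2, 0.5, -0.3]
grip_width: -0.0002
grip_force: 0.0
```

>>> send_rows:
  commands:
    - [0.06,0,0,0,0,0,0]
    - [0,0,0,0,0,0,0]

```text
clock: 18.8
eef_pos: [0.6202, -0.1386, 0.0929]
tool_rot: [-0.0, 0.8, -0.6, 0.0]
ft_force: [-0.4, 0.6, -0.6]
grip_width: 0.0
grip_force: 0.0
```

```bash
python3 - <<'E'
from h import *
rel();c=clampfit("top");clampfit("side")
c=vision.read_camera("top")
for q in("module","jaw","holder"):
  for d in silhouettes(q,c)[:3]:
    m=d["region"].astype(np.uint8);k=max(cv2.findContours(m,0,2)[0],key=cv2.contourArea);b=cv2.minAreaRect(k)
    print(q,round(d["conf"],2),m.sum(),atz(b[0],.05,c),"size/ang",b[1:],)
save(c,"t9.png",(165,170,315,270),5.3)
E
```

```text
t18.80 p [ 0.6202 -0.1386  0.0929] yang -163.73720145988514 F [-0.3716  0.5773 -0.6458] T [ 0.0657  0.0227 -0.028 ] w 1.2615096138124568e-05 0.0 J [-0.2199  0.3511  0.0194  1.2388  0.0003 -2.0745]
holder rel hub0: x 0.0297 y -0.1461  Fx -0.2 Fy 0.7
top clamp 0.64 360 [0.5174 0.0206] ang -115.49926799423996 ends [0.5403 0.0686] [ 0.4907 -0.0353]
top lever_end 0.82 387 [0.5192 0.0242] ang -115.70967757624457 ends [0.5415 0.0706] [ 0.491  -0.0342]
side clamp 0.8 300 [0.5228 0.0195] ang -111.30994317137787 ends [0.5487 0.0859] [ 0.4942 -0.054 ]
side lever_end 0.64 275 [0.5222 0.0157] ang -111.84119649196333 ends [0.548  0.0802] [ 0.4945 -0.0533]
module 0.96 716 [[0.7347 0.1331 0.05  ]] size/ang ((25.0, 29.0), 90.0)
module 0.75 5107 [[0.5314 0.0468 0.05  ]] size/ang ((54.52373123168945, 126.50881958007812), 73.12374114990234)
module 0.64 1369 [[0.5127 0.14   0.05  ]] size/ang ((41.807071685791016, 33.827091217041016), 72.47443389892578)
jaw 0.64 1242 [[0.5346 0.0382 0.05  ]] size/ang ((47.11821365356445, 44.36290740966797), 73.85565948486328)
jaw 0.59 2335 [[0.6315 0.4032 0.05  ]] size/ang ((54.50944900512695, 44.530845642089844), 83.8844985961914)
jaw 0.51 340 [[0.5142 0.0202 0.05  ]] size/ang ((43.32600021362305, 12.52981948852539), 28.886581420898438)
holder 0.62 5351 [[0.532  0.0466 0.05  ]] size/ang ((55.947906494140625, 128.00486755371094), 73.81079864501953)
holder 0.19 311 [[0.5144 0.0217 0.05  ]] size/ang ((43.25389099121094, 12.880971908569336), 30.379127502441406)
```

View pics/t9.png

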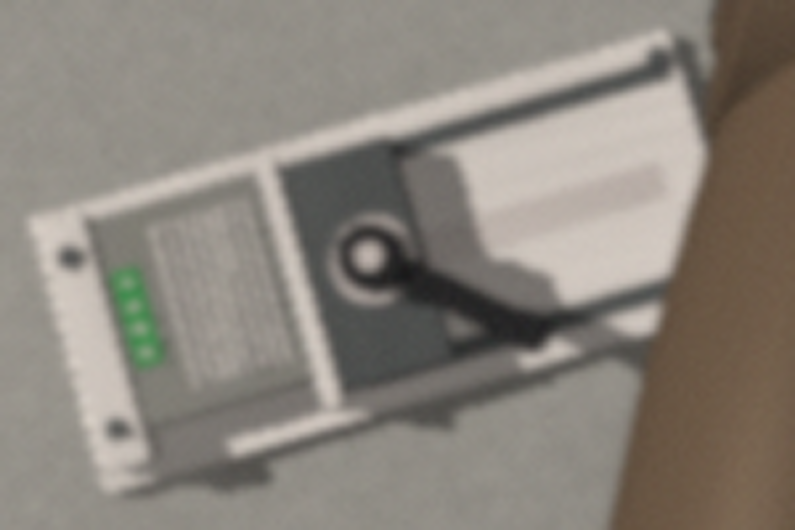

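The picture shows the module closed up and square: jaw plate (262,160)-(345,405), stop edge (88,215)-(155,465), no gaps, lever end at (530,330). Now I turn the tool for tightening.

>>> send_rows:
  commands:
    - [0,0,0,0,0,0.0456,0]
    - [0,0,0,0,0,0.0456,0]
    - [0,0,0,0,0,0.0456,0]
    - [0,0,0,0,0,0.0456,0]
    - [0,0,0,0,0,0.0456,0]

```text
clock: 19.8
eef_pos: [0.6196, -0.1348, 0.0931]
tool_rot: [0.0, -0.538, 0.843, 0.0]
ft_force: [-0.6, 0.2, 0.5]
grip_width: 0.0001
grip_force: 0.0
```

>>> send_rows:
  commands:
    - [0,0,0,0,0,0.0456,0]
    - [0,0,0,0,0,0.0456,0]
    - [0,0,0,0,0,0.0456,0]
    - [0,0,0,0,0,0.0456,0]
    - [0,0,0,0,0,0.0456,0]

```text
clock: 20.3
eef_pos: [0.6196, -0.1348, 0.0931]
tool_rot: [0.0, -0.209, 0.978, 0.0]
ft_force: [-0.5, -1.0, -0.2]
grip_width: 0.0001
grip_force: 0.0
```

>>> send_rows:
  commands:
    - [0,0,0,0,0,0.0456,0]
    - [0,0,0,0,0,0.0456,0]
    - [0,0,0,0,0,0.0456,0]
    - [0,0,0,0,0,0.0456,0]
    - [0,0,0,0,0,0.0456,0]

```text
clock: 20.8
eef_pos: [0.6196, -0.1348, 0.0931]
tool_rot: [0.0, 0.147, 0.989, 0.0]
ft_force: [0.7, 0.2, 0.2]
grip_width: -0.0003
grip_force: 0.0
```

>>> send_rows:
  commands:
    - [0,0,0,0,0,0.0456,0]
    - [0,0,0,0,0,0,0]

```text
clock: 21.0
eef_pos: [0.6195, -0.1349, 0.0931]
tool_rot: [0.0, 0.215, 0.977, 0.0]
ft_force: [-0.1, 0.2, -0.0]
grip_width: 0.0003
grip_force: 0.0
```

```bash
cat >> h.py <<'E'
H2=np.array([.5335,.0537])
def lev(target=None):
    o,R=st();p=o["eef_pos"];d=p[:2]-H2
    y=R[:2,1];x=R[:2,0];F=o["ft_force"][:2]
    r=d@y;t=d@x
    tau=d[0]*F[1]-d[1]*F[0]
    print("polar r %.4f ang %.1f | in tool axes from hub: y %.4f x %.4f | torque of lever on tool about hub %.3f | F tool x %.1f y %.1f"%(np.hypot(*d),np.degrees(np.arctan2(d[1],d[0]))%360,r,t,tau,F@x,F@y))
    if target is not None:
        e=np.array(target)-p; print("tool shift units",(R.T@e)/.6)
E
python3 - <<'E'
from h import *
a=np.radians(244.5);u=np.array([np.cos(a),np.sin(a)]);n=np.array([-u[1],u[0]])
p=H2+.083*u+.035*n;print(p);lev([p[0],p[1],.085])
E
```

```text
[ 0.5294 -0.0363]
t21.00 p [ 0.6195 -0.1349  0.0931] yang 65.18120460222636 F [-0.0511  0.1559 -0.0387] T [-0.052   0.0036 -0.0071] w 0.00025063937876103527 0.0 J [-0.2144  0.3485  0.0164  1.2386  0.      0.2188]
polar r 0.2073 ang 294.5 | in tool axes from hub: y -0.1350 x -0.1573 | torque of lever on tool about hub 0.004 | F tool x 0.1 y 0.1
tool shift units [0.2054 0.086  0.0136]
```

Move in at height (3 rows), then descend to TCP z 0.026.

>>> send_rows:
  commands:
    - [0.0685,0.0287,0,0,0,0,0]
    - [0.0685,0.0287,0,0,0,0,0]
    - [0.0685,0.0287,0,0,0,0,0]
    - [0,0,0.056,0,0,0,0]
    - [0,0,0.056,0,0,0,0]

```text
clock: 21.5
eef_pos: [0.5299, -0.0354, 0.0269]
tool_rot: [0.002, 0.212, 0.977, 0.0]
ft_force: [1.0, 0.4, -0.3]
grip_width: -0.0001
grip_force: 0.0
```

>>> send_rows:
  commands:
    - [0.012,0,0,0,0,0,0]
    - [0.008,0,0,0,0,0,0]
    - [0,0,0,0,0,0,0]

```text
clock: 21.8
eef_pos: [0.5189, -0.0314, 0.0276]
tool_rot: [0.001, 0.214, 0.977, 0.0]
ft_force: [0.5, -0.2, 0.2]
grip_width: -0.0005
grip_force: 0.0
```

```bash
python3 - <<'E'
from h import *
lev()
E
```

```text
t21.80 p [ 0.5189 -0.0314  0.0276] yang 65.24777702321744 F [ 0.5242 -0.1609  0.2157] T [-0.0247 -0.0115  0.0409] w -0.000530526619248485 0.0 J [-0.0605  0.1704 -0.3647  1.0339  0.      0.3715]
polar r 0.0864 ang 260.3 | in tool axes from hub: y -0.0834 x -0.0224 | torque of lever on tool about hub 0.047 | F tool x -0.5 y 0.1
```

>>> send_rows:
  commands:
    - [0.0196,-0.0028,0,0,0,0.0444,0]
    - [0.0196,-0.0028,0,0,0,0.0444,0]
    - [0,0,0,0,0,0,0]

```text
clock: 22.1
eef_pos: [0.4971, -0.0235, 0.0278]
tool_rot: [0.002, 0.349, 0.937, 0.0]
ft_force: [-0.1, 0.7, -0.2]
grip_width: 0.0001
grip_force: 0.0
```

```bash
python3 - <<'E'
from h import *
lev();clampfit("side")
E
```

```text
t22.10 p [ 0.4971 -0.0235  0.0278] yang 49.16089819049987 F [-0.1134  0.7269 -0.227 ] T [-0.0106  0.0045  0.0407] w 5.657288754542313e-05 0.0 J [-0.0469  0.1292 -0.4129  1.0256 -0.0006  0.6659]
polar r 0.0853 ang 244.8 | in tool axes from hub: y -0.0822 x -0.0230 | torque of lever on tool about hub -0.035 | F tool x 0.6 y 0.5
side clamp 0.77 186 [0.5187 0.0193] ang -131.409524283118 ends [0.5647 0.0715] [ 0.4691 -0.037 ]
```

>>> send_rows:
  commands:
    - [0.0196,-0.003,0,0,0,0.0444,0]
    - [0.0196,-0.003,0,0,0,0.0444,0]
    - [0.0196,-0.003,0,0,0,0.0444,0]

```text
clock: 22.55
eef_pos: [0.47, -0.0019, 0.0267]
tool_rot: [0.002, 0.538, 0.843, -0.001]
ft_force: [-0.8, -7.0, 2.9]
grip_width: 0.0
grip_force: 2.9
```

```bash
python3 - <<'E'
from h import *
lev()
E
```

```text
t22.55 p [ 0.47   -0.0019  0.0267] yang 24.942104657482897 F [-0.824  -7.0113  2.9232] T [-1.3445  0.194   0.037 ] w 1.2738481484312072e-05 2.8825438767671585 J [-0.0016  0.0811 -0.47    1.0183 -0.0035  1.1339]
polar r 0.0844 ang 221.2 | in tool axes from hub: y -0.0811 x -0.0236 | torque of lever on tool about hub 0.400 | F tool x -6.0 y -3.7
```

>>> send_rows:
  commands:
    - [0.0098,-0.0014,0,0,0,0.0222,0]
    - [0,0,0,0,0,0,0]

```text
clock: 22.75
eef_pos: [0.4662, 0.0046, 0.0264]
tool_rot: [0.0, 0.564, 0.826, -0.0]
ft_force: [-0.4, -0.5, 0.3]
grip_width: -0.0002
grip_force: 0.5
```

```bash
python3 - <<'E'
from h import *
lev();clampfit("side")
E
```

```text
t22.75 p [0.4662 0.0046 0.0264] yang 21.334953730209048 F [-0.3989 -0.5113  0.2814] T [-0.2314  0.0546  0.0393] w -0.00020749704187513163 0.4852121137082577 J [ 0.0102  0.0751 -0.4772  1.0179 -0.0005  1.2086]
polar r 0.0833 ang 216.1 | in tool axes from hub: y -0.0806 x -0.0212 | torque of lever on tool about hub 0.015 | F tool x -0.3 y -0.6
side clamp 0.72 138 [0.5447 0.1024] ang -94.91220414051816 ends [0.548  0.1406] [0.5413 0.0629]
side lever_end 0.5 304 [0.5164 0.0383] ang -145.65808958165655 ends [0.5603 0.0683] [ 0.4468 -0.0093]
```

>>> send_rows:
  commands:
    - [0.0098,-0.0014,0,0,0,0.0222,0]
    - [0,0,0,0,0,0,0]

```text
clock: 23.1
eef_pos: [0.4633, 0.0096, 0.026]
tool_rot: [0.0, 0.593, 0.805, -0.0]
ft_force: [-0.0, -3.0, 0.7]
grip_width: 0.0002
grip_force: 1.0
```

```bash
python3 - <<'E'
from h import *
lev()
E
```

```text
t23.10 p [0.4633 0.0096 0.026 ] yang 17.289048304401007 F [-0.0159 -2.97    0.6551] T [-0.4316  0.1058  0.0276] w 0.00024374979951351068 1.0444314032793045 J [ 0.021   0.0706 -0.4831  1.0169 -0.0004  1.2901]
polar r 0.0829 ang 212.1 | in tool axes from hub: y -0.0801 x -0.0212 | torque of lever on tool about hub 0.208 | F tool x -2.8 y -0.9
```

>>> send_rows:
  commands:
    - [0.0098,-0.0014,0,0,0,0.0222,0]
    - [0,0,0,0,0,0,0]

```text
clock: 23.3
eef_pos: [0.4605, 0.0151, 0.0259]
tool_rot: [-0.0, 0.62, 0.785, -0.0]
ft_force: [-0.5, -2.5, 0.8]
grip_width: -0.0004
grip_force: 1.0
```

```bash
python3 -c "
from h import *
lev()"
```

```text
t23.30 p [0.4605 0.0151 0.0259] yang 13.354321400686121 F [-0.473  -2.4982  0.8471] T [-0.4275  0.1134  0.0194] w -0.0004086978794740338 0.996926911175251 J [ 0.0328  0.0662 -0.4882  1.0166 -0.0001  1.3706]
polar r 0.0826 ang 207.9 | in tool axes from hub: y -0.0799 x -0.0207 | torque of lever on tool about hub 0.164 | F tool x -2.3 y -1.0
```

>>> send_rows:
  commands:
    - [0.0098,-0.0014,0,0,0,0.0222,0]
    - [0,0,0,0,0,0,0]

```text
clock: 23.5
eef_pos: [0.4583, 0.0207, 0.0258]
tool_rot: [-0.0, 0.647, 0.763, -0.0]
ft_force: [-1.2, -2.1, 0.5]
grip_width: 0.0001
grip_force: 0.9
```

```bash
python3 -c "
from h import *
lev()"
```

```text
t23.50 p [0.4583 0.0207 0.0258] yang 9.399913629978045 F [-1.1888 -2.071   0.5228] T [-0.4138  0.0953 -0.0002] w 9.185665459065105e-05 0.9303785115480423 J [ 0.0451  0.0626 -0.4922  1.0163  0.0001  1.4518]
polar r 0.0822 ang 203.7 | in tool axes from hub: y -0.0796 x -0.0202 | torque of lever on tool about hub 0.117 | F tool x -1.8 y -1.5
```

>>> send_rows:
  commands:
    - [0.0098,-0.0014,0,0,0,0.0222,0]
    - [0,0,0,0,0,0,0]

```text
clock: 23.7
eef_pos: [0.4565, 0.0264, 0.0257]
tool_rot: [-0.0, 0.673, 0.74, -0.0]
ft_force: [-0.2, -2.1, 0.8]
grip_width: 0.0001
grip_force: 0.9
```

```bash
python3 -c "
from h import *
lev()"
```

```text
t23.70 p [0.4565 0.0264 0.0257] yang 5.427175380901367 F [-0.1794 -2.0816  0.818 ] T [-0.3566  0.1709 -0.0243] w 9.004510683962888e-05 0.873795635998249 J [ 0.0576  0.0599 -0.4952  1.016   0.0003  1.5337]
polar r 0.0817 ang 199.5 | in tool axes from hub: y -0.0793 x -0.0199 | torque of lever on tool about hub 0.155 | F tool x -2.1 y -0.4
```

>>> send_rows:
  commands:
    - [0.0098,-0.0014,0,0,0,0.0222,0]
    - [0,0,0,0,0,0,0]

```text
clock: 23.9
eef_pos: [0.4551, 0.0323, 0.0257]
tool_rot: [-0.0, 0.698, 0.716, -0.0]
ft_force: [-1.0, -2.1, 0.5]
grip_width: -0.0003
grip_force: 0.8
```

```bash
python3 -c "
from h import *
lev()"
```

```text
t23.90 p [0.4551 0.0323 0.0257] yang 1.4527272266019473 F [-0.9579 -2.0612  0.4704] T [-0.4258  0.2175  0.0277] w -0.00028377005904164834 0.8352509513497353 J [ 0.0705  0.0581 -0.4973  1.0158  0.0004  1.6159]
polar r 0.0813 ang 195.3 | in tool axes from hub: y -0.0790 x -0.0194 | torque of lever on tool about hub 0.141 | F tool x -2.0 y -1.0
```

>>> send_rows:
  commands:
    - [0.0098,-0.002,0,0,0,0.0222,0]
    - [0,0,0,0,0,0,0]

```text
clock: 24.1
eef_pos: [0.4538, 0.0381, 0.0257]
tool_rot: [-0.0, 0.723, 0.691, -0.0]
ft_force: [-0.6, -1.8, 0.6]
grip_width: 0.0
grip_force: 1.0
```

```bash
python3 -c "
from h import *
lev()"
```

```text
t24.10 p [0.4538 0.0381 0.0257] yang -2.5385370242610423 F [-0.6019 -1.783   0.6219] T [-0.4216  0.2924  0.0422] w 6.392807191178975e-06 0.9579338505864143 J [ 0.0835  0.0564 -0.499   1.0156  0.0003  1.6986]
polar r 0.0812 ang 191.1 | in tool axes from hub: y -0.0790 x -0.0191 | torque of lever on tool about hub 0.133 | F tool x -1.8 y -0.5
```

>>> send_rows:
  commands:
    - [0.0098,-0.002,0,0,0,0.0222,0]
    - [0,0,0,0,0,0,0]

```text
clock: 24.3
eef_pos: [0.4527, 0.0439, 0.0257]
tool_rot: [-0.0, 0.746, 0.666, -0.0]
ft_force: [-1.8, -2.7, 0.6]
grip_width: -0.0002
grip_force: 1.4
```

```bash
python3 -c "
from h import *
lev();clampfit('side')"
```

```text
t24.30 p [0.4527 0.0439 0.0257] yang -6.528227232131305 F [-1.8019 -2.7307  0.6372] T [-0.5508  0.3825  0.027 ] w -0.00016147524588630837 1.426071971654892 J [ 0.0966  0.0557 -0.4998  1.0158  0.      1.7813]
polar r 0.0814 ang 186.9 | in tool axes from hub: y -0.0791 x -0.0189 | torque of lever on tool about hub 0.203 | F tool x -2.9 y -1.5
side clamp 0.62 760 [0.381  0.3879] ang -88.33867798164327 ends [0.3746 0.61  ] [0.3869 0.1831]
side lever_end 0.59 273 [0.517  0.0494] ang 160.025542955692 ends [0.5516 0.0368] [0.4735 0.0652]
```

>>> send_rows:
  commands:
    - [0.0074,-0.0014,0,0,0,0.0167,0]
    - [0,0,0,0,0,0,0]

```text
clock: 24.65
eef_pos: [0.4523, 0.0481, 0.0257]
tool_rot: [0.0, 0.764, 0.645, -0.0]
ft_force: [-2.5, -3.3, 0.7]
grip_width: 0.0001
grip_force: 2.1
```

```bash
python3 -c "
from h import *
lev()"
```

```text
t24.65 p [0.4523 0.0481 0.0257] yang -9.677165330858575 F [-2.5108 -3.2636  0.6502] T [-0.8507  0.4755  0.0538] w 9.163490466811513e-05 2.0513691008090973 J [ 0.1063  0.0558 -0.4997  1.016  -0.0006  1.846 ]
polar r 0.0814 ang 184.0 | in tool axes from hub: y -0.0791 x -0.0192 | torque of lever on tool about hub 0.251 | F tool x -3.6 y -1.9
```

>>> send_rows:
  commands:
    - [0.0074,-0.0014,0,0,0,0.0167,0]
    - [0,0,0,0,0,0,0]

```text
clock: 24.85
eef_pos: [0.452, 0.0525, 0.0257]
tool_rot: [0.0, 0.781, 0.625, -0.001]
ft_force: [-3.2, -5.6, 1.2]
grip_width: 0.0001
grip_force: 2.4
```

```bash
python3 -c "
from h import *
lev()"
```

```text
t24.85 p [0.452  0.0525 0.0257] yang -12.682781948058844 F [-3.2138 -5.6241  1.224 ] T [-0.8856  0.681   0.0378] w 7.453824646470857e-05 2.4425294995307922 J [ 0.1162  0.0566 -0.4989  1.0164 -0.0009  1.9084]
polar r 0.0815 ang 180.8 | in tool axes from hub: y -0.0792 x -0.0191 | torque of lever on tool about hub 0.454 | F tool x -6.2 y -1.9
```

>>> send_rows:
  commands:
    - [0.0074,-0.0014,0,0,0,0.0167,0]
    - [0,0,0,0,0,0,0]
    - [0,0,0,0,0,0,0]

```text
clock: 25.15
eef_pos: [0.452, 0.0568, 0.0257]
tool_rot: [0.0, 0.797, 0.604, -0.001]
ft_force: [-4.6, -5.1, 1.7]
grip_width: -0.0002
grip_force: 2.8
```

```bash
python3 -c "
from h import *
lev()
vision.read_camera('side')
lev()
vision.read_camera('side')
lev()"
```

```text
t25.15 p [0.452  0.0568 0.0257] yang -15.62874665154652 F [-4.6214 -5.1454  1.708 ] T [-0.9925  0.7741  0.1107] w -0.00023757125540012318 2.7715949714183807 J [ 0.1257  0.0578 -0.4977  1.0167 -0.0009  1.9693]
polar r 0.0816 ang 177.8 | in tool axes from hub: y -0.0793 x -0.0189 | torque of lever on tool about hub 0.434 | F tool x -6.2 y -3.1
t25.20 p [0.452  0.0568 0.0257] yang -15.633240671905364 F [-4.1841 -5.7603  2.06  ] T [-0.9804  0.7875  0.0476] w -0.00019708287236152073 2.7375517040491104 J [ 0.1256  0.0577 -0.4977  1.0167 -0.0008  1.9693]
polar r 0.0815 ang 177.8 | in tool axes from hub: y -0.0793 x -0.0189 | torque of lever on tool about hub 0.482 | F tool x -6.7 y -2.5
t25.25 p [0.452  0.0568 0.0257] yang -15.63536826198996 F [-4.8363 -6.0156  1.8791] T [-0.9686  0.7448  0.0599] w 1.3109379128133818e-05 2.7175191789865494 J [ 0.1256  0.0578 -0.4977  1.0168 -0.0007  1.9693]
polar r 0.0816 ang 177.8 | in tool axes from hub: y -0.0793 x -0.0189 | torque of lever on tool about hub 0.505 | F tool x -7.1 y -3.0
```

>>> send_rows:
  commands:
    - [0.0074,-0.0014,0,0,0,0.0167,0]
    - [0,0,0,0,0,0,0]
    - [0,0,0,0,0,0,0]

```text
clock: 25.55
eef_pos: [0.4522, 0.0612, 0.0257]
tool_rot: [0.0, 0.812, 0.583, -0.001]
ft_force: [-5.8, -5.6, 1.9]
grip_width: 0.0001
grip_force: 3.3
```

```bash
python3 -c "
from h import *
lev()
vision.read_camera('side')
lev()
vision.read_camera('side')
lev()"
```

```text
t25.55 p [0.4522 0.0612 0.0257] yang -18.64308104734564 F [-5.782  -5.6187  1.9402] T [-1.1673  0.9725  0.0932] w 0.0001425000715429033 3.3116427809000015 J [ 0.1353  0.0595 -0.4959  1.0173 -0.0012  2.0315]
polar r 0.0817 ang 174.8 | in tool axes from hub: y -0.0795 x -0.0189 | torque of lever on tool about hub 0.500 | F tool x -7.2 y -3.7
t25.60 p [0.4522 0.0611 0.0257] yang -18.645764174629246 F [-4.6327 -5.7589  2.5644] T [-1.1481  0.8996  0.0701] w -4.416287015454321e-05 3.282042145729065 J [ 0.1352  0.0595 -0.4959  1.0172 -0.0011  2.0314]
polar r 0.0817 ang 174.8 | in tool axes from hub: y -0.0794 x -0.0190 | torque of lever on tool about hub 0.503 | F tool x -6.9 y -2.5
t25.65 p [0.4522 0.0611 0.0257] yang -18.644751726622278 F [-4.2886 -6.1461  2.0934] T [-1.1233  0.8976  0.0957] w 0.0004940726821501873 3.2630659639835358 J [ 0.1352  0.0595 -0.4959  1.0173 -0.0011  2.0314]
polar r 0.0817 ang 174.8 | in tool axes from hub: y -0.0794 x -0.0190 | torque of lever on tool about hub 0.532 | F tool x -7.2 y -2.1
```

Torque is about 0.6 N m, which is firm. I'll back off and check.

>>> send_rows:
  commands:
    - [-0.015,0,0,0,0,0,0]
    - [-0.03,-0.01,0,0,0,0,0]
    - [0,-0.03,-0.07,0,0,0,0]
    - [0,-0.06,-0.07,0,0,0,0]
    - [0,-0.07,-0.03,0,0,0,0]

```text
clock: 26.15
eef_pos: [0.3528, 0.0687, 0.127]
tool_rot: [0.0, 0.813, 0.582, 0.003]
ft_force: [0.7, 0.6, 1.1]
grip_width: -0.0001
grip_force: 0.0
```

>>> send_rows:
  commands:
    - [-0.03,-0.07,0,0,0,0,0]
    - [-0.03,-0.07,0,0,0,0,0]
    - [0,0,0,0,0,0,0]
    - [0,0,0,0,0,0,0]

```text
clock: 26.55
eef_pos: [0.2603, 0.0615, 0.1244]
tool_rot: [0.0, 0.812, 0.583, 0.002]
ft_force: [-0.6, -0.4, -0.4]
grip_width: 0.0
grip_force: 0.0
```

```bash
python3 - <<'E'
from h import *
lev();c=clampfit("top");clampfit("side")
c=vision.read_camera("top")
for q in("module",):
  for d in silhouettes(q,c)[:3]:
    m=d["region"].astype(np.uint8);k=max(cv2.findContours(m,0,2)[0],key=cv2.contourArea);b=cv2.minAreaRect(k)
    print(q,round(d["conf"],2),m.sum(),atz(b[0],.05,c),"size/ang",b[1:])
b=cv2.imread("pics/t9.png").astype(int);save(c,"t10.png",(165,170,315,270),5.3);a=cv2.imread("pics/t10.png").astype(int)
print("diff module/jaw-plate area",np.abs(a-b)[200:380,60:300].mean())
for q in("spray_can","spool","driver","parts_bin"):
  for d in spot_in(q,c)[:1]:print(q,np.array(d["centre"]))
E
```

```text
t26.55 p [0.2603 0.0615 0.1244] yang -18.673586983769876 F [-0.5811 -0.444  -0.3563] T [-0.0034 -0.035   0.0287] w 3.636039538468745e-05 0.0 J [ 0.2307 -0.3685 -0.6237  1.3118  0.001   2.1274]
polar r 0.2733 ang 178.4 | in tool axes from hub: y -0.2613 x -0.0801 | torque of lever on tool about hub 0.126 | F tool x -0.6 y -0.4
top clamp 0.88 394 [0.4995 0.0613] ang 166.96048569696063 ends [0.5505 0.0495] [0.4387 0.0753]
top lever_end 0.54 334 [0.503  0.0602] ang 167.17978766576627 ends [0.5499 0.0495] [0.4416 0.0742]
side clamp 0.57 404 [0.501 0.054] ang -20.72528948168785 ends [0.4381 0.0778] [0.5525 0.0345]
side lever_end 0.73 405 [0.5052 0.0533] ang -19.13408802098909 ends [0.4406 0.0758] [0.5552 0.036 ]
module 0.86 1338 [[0.514  0.1412 0.05  ]] size/ang ((41.572547912597656, 33.50361251831055), 74.74488067626953)
module 0.83 2621 [[ 0.7533 -0.217   0.05  ]] size/ang ((46.68348693847656, 58.253456115722656), 19.653823852539062)
module 0.75 707 [[0.7333 0.1344 0.05  ]] size/ang ((24.0, 28.0), 90.0)
diff module/jaw-plate area 15.77650462962963
spray_can [0.3877 0.3281 0.1578]
spool [ 0.7528 -0.0495  0.0558]
driver [ 0.6054 -0.4414  0.0195]
parts_bin [0.6385 0.4177 0.0029]
```

```bash
python3 -c "
from plant import manip
print(manip.finish_job())"
```

```text
the job is handed in; nothing more can be done
None
```

The job is handed in with no verdict returned: I loosened the lever, closed the module square against the stop, and retightened the lever to about 0.6 N m; the camera showed no gap left and the bystanders where they started.

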